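# Sort the bench leftovers into their trays

### The arm

A 6-joint arm with a two-finger parallel gripper is mounted at the origin on a cart in front of the work surface, level with it; the furniture and walls round the work are solid. World frame = base frame: x ahead of the robot, y to its left, z up, the work surface at z = 0. Lengths are in mm, angles in rad, forces in N, time in s.
With the tool pointing down it reaches from about 275 to 1000 mm from the base axis. Payload 8.4 kg.
Tool frame: the origin (TCP) lies midway between the tips of the shut fingers; the grasp point (between the pads) lies pinch_z behind it (pinch_z is the distance from the TCP to the grasp point, in mm); x points along the fingers, y is the direction in which the jaws open and shut, and the axes are right-handed (so a half turn about x gives the same grasp; the last joint's range is limited). The gripper opens to 85 mm and grips with 20 to 120 N. Pads are 22 mm wide; open, the fingers measure 114 mm over their backs; the gripper's body (76 mm by 85 mm) begins 54 mm behind the grasp point. The pads swing forward as they close: fully open they stand 13 mm farther back than shut.
Start: joints at [1.102, 0.353, 1.633, -0, 1.155, -0.002], TCP at [281.268, 558.136, 231.281] pointing down, gripper open.
Joint ranges: [-2.63, 2.63], [-0.92, 2.1], [0.06, 2.66], [-1.3, 4.44], [0, 2.69], [-3.02, 3.02]. Speed limits (rad/s): [2.22, 2.22, 2.79, 3.14, 3.14, 3.14].

### API

Orientations are given as [roll, pitch, yaw] about the fixed x, y, z axes, in that order (R = Rz(yaw) Ry(pitch) Rx(roll)).
In Python, from workcell import sense, read_camera, job_done, pinch_z gives the robot as it stands. The module is installed in compiled form; this text tells all that it offers.
- The arm moves only by the tool jog_arm, never from a script. Its argument "plan" is one flat list of numbers, 5 for each row, row after row: the opening, from 0 (shut) to 1 (fully open), then the shift along the tool's x, y, z as a fraction of full scale, then the turn about the tool's x as a fraction of full scale. In form: [fingers, dx, dy, dz, yaw, fingers, dx, dy, dz, yaw, ...]. A call has exactly 8 rows; each row shifts and turns the pose as measured when the row begins, along the tool's axes as they then stand; what a row does not reach is not made up. Full scale, the value 1, is 20 mm for a shift and 0.08 rad for a turn. A row lasts 1/10 s, in which the tool goes at most 50 mm and 8.59 degrees, less where a joint would pass 70% of its speed; a pose out of reach is approached as far as the arm can. A call with a number of a shift or a turn outside -1 to 1 is refused whole. A call with a gripper value outside its range is refused whole. The fingers move at their own pace and stop on an object; the grip force is fixed at half the most. Time passes only in rows, so rows that do not move let the fingers close, or fill a call up. It gives the time, the measured TCP pose, the force and the opening at its end, in the units of the state.
- sense(): the state, without advancing time (a new reading comes with each control period).
- read_camera(name): name is "side" or "top" or "wrist"; returns a dict with "image" (384x512x3 uint8, blue, green, red), "fovy" (degrees; the focal length in pixels is half the picture's height over the tangent of half this angle, whatever the lens; pixels are square), "cx", "cy" (the principal point, pixels), "rvec" (rotation vector, rad) and "tvec" (3), from world to camera coordinates, as OpenCV has them. Camera axes: x right, y down, z forward; pixel columns grow to the right and rows downward; lengths in mm; the calibration is good to about 2 mm. The wrist camera is an equidistant fisheye: a pixel r from the principal point sees the ray r / f radians off the axis. A picture is of the moment at which its call begins. There is no depth.
- job_done(): hands the job in, once; it reports no verdict.
The state is a dict: "t": time; "joint_pos": joint angles; "qd": joint speeds; "joint_torque": joint torques, N m; "tool_pos": TCP position; "orientation": TCP orientation; "ft_force": force on the tool from outside, world axes, zero at the start; "torque": the same for the moment, N m; "width": finger opening in mm.
Only numpy, scipy, OpenCV 4.12 (cv2) and the standard library are available. Lean on these libraries where they do the work, as an engineer would, in place of code of your own. Each camera call takes 0.05 s, during which the arm holds its last target.

### The job

Tidy up after the job: stand the two glass jars upright in the divided jar tray, one in each bay, lay the two offcut blocks right way up side by side on the floor of the undivided offcut box, and lay the chuck key flat in the round steel dish. Keep the jars upright and set them down gently, and leave the sanding block and the roll of tape where they are.

Things in the scene. Friction and masses are not known exactly. Their poses are not given: they have to be found in the camera images.
- jar_small: The smaller glass jar, filled with brass-coloured screws, pale lid: round, 58 mm diameter up to 66 mm height, then a lid of 51 mm diameter, 72 mm high in all; about 0.3 kg. Standing upright, loose. Origin at the centre of its underside, z up along its axis.
- jar_large: The larger glass jar, filled with dark nails, red lid: round, 62 mm diameter up to 75 mm height, then a lid of 55 mm diameter, 82 mm high in all; about 0.33 kg. Standing upright, loose. Origin at the centre of its underside, z up along its axis.
- block_a: A plain rectangular wooden offcut block, 50 (own x) x 70 (own y) x 50 (z) mm, about 0.09 kg, loose, one of two alike. Origin at the centre of its underside.
- block_b: The other wooden offcut block, the same: 50 (own x) x 70 (own y) x 50 (z) mm. Origin at the centre of its underside.
- chuck_key: Steel T-shaped drill chuck key lying flat, 60 x 70 mm, 0.06 kg, loose. Shank: round bar 11 mm thick along own x from -26 to +19 mm, its centre line 6 mm up; cross-bar 9 mm thick, 70 mm long along own y at x = -26 mm; head 18 mm thick at x = +18 to +30 mm. Origin at bench level under the shank, mid-outline; grip across the shank there (fingers close along own y).
- jar_tray: Fixed shallow tray of brown wood with one divider in its middle, 94 (own x) x 182 (own y) mm outside, walls 22 mm high and 6 mm thick, floor 6 mm thick. Two bays, each 82 x 82 mm inside, their centres at own y = +44 and -44 mm, x = 0. Origin at the centre of its underside.
- offcut_box: Fixed shallow plank-wood box without divider, 104 (own x) x 180 (own y) mm outside, 92 x 168 mm inside, walls 25 mm high and 6 mm thick, floor 6 mm thick. Two blocks fit along its length (own y), e.g. centred at y = +42 and -42 mm with their 70 mm sides along y. Origin at the centre of its underside.
- key_dish: Fixed round, low steel dish, 140 mm across the flared rim, 16 mm high, flat floor 3 mm thick and 118 mm across inside. Origin at the centre of its underside.
- sanding_block: Bystander, leave alone: low cork-and-wood sanding block, 63 x 116 x 29 mm (longer and much flatter than the offcut blocks), lying at the left end of the row. Origin at the centre of its underside.
- tape_roll: Bystander, leave alone: black roll of tape lying flat, 76 mm diameter, 19 mm high, at the right end of the row. Origin at the centre of its underside.

How it is judged (in metres and radians):
At the end, for the whole second after the job is handed in: Each jar upright on the floor of its own bay of the jar tray, both blocks right way up on the offcut box floor, not stacked (tilts under 0.12 rad), the chuck key flat in the dish within 28 mm of its centre, all released and at rest; sanding block and tape roll within 30 mm of their start (x of jar_small in the frame of jar_tray between -0.02 and 0.02 m and z of jar_small in the frame of jar_tray between 0.002 and 0.012 m and angle between each of jar_small, jar_large, block_a, block_b's own z axis and vertical below 0.12 rad and linear speed of each of jar_small, jar_large, block_a, block_b, chuck_key below 0.02 m/s and angular speed of each of jar_small, jar_large, block_a, block_b, chuck_key below 0.2 rad/s and (y of jar_small in the frame of jar_tray between 0.026 and 0.062 m or y of jar_small in the frame of jar_tray between -0.062 and -0.026 m) and x of jar_large in the frame of jar_tray between -0.02 and 0.02 m and z of jar_large in the frame of jar_tray between 0.002 and 0.012 m and (y of jar_large in the frame of jar_tray between 0.026 and 0.062 m or y of jar_large in the frame of jar_tray between -0.062 and -0.026 m) and x of block_a in the frame of offcut_box between -0.03 and 0.03 m and y of block_a in the frame of offcut_box between -0.064 and 0.064 m and z of block_a in the frame of offcut_box between 0.002 and 0.012 m and x of block_b in the frame of offcut_box between -0.03 and 0.03 m and y of block_b in the frame of offcut_box between -0.064 and 0.064 m and z of block_b in the frame of offcut_box between 0.002 and 0.012 m and horizontal distance between chuck_key and key_dish below 0.028 m and z of chuck_key in the frame of key_dish between -0.002 and 0.01 m and angle between chuck_key's own z axis and vertical below 0.15 rad and distance of each of sanding_block, tape_roll from where it was at the start of the episode below 0.03 m); the robot touches nothing.
It fails at once if a jar is tipped over (more than 0.9 rad) (angle between any of jar_small, jar_large's own z axis and vertical above 0.9 rad).
It fails at once if a jar is dropped or banged down into the jar tray (faster than 0.6 m/s within 5 cm above the tray) ((x of jar_small in the frame of jar_tray between -0.05 and 0.05 m and y of jar_small in the frame of jar_tray between -0.1 and 0.1 m and z of jar_small in the frame of jar_tray below 0.05 m and linear speed of jar_small above 0.6 m/s) or (x of jar_large in the frame of jar_tray between -0.05 and 0.05 m and y of jar_large in the frame of jar_tray between -0.1 and 0.1 m and z of jar_large in the frame of jar_tray below 0.05 m and linear speed of jar_large above 0.6 m/s)).
It fails at once if the sanding block or the tape roll is shifted by more than 30 mm (distance of any of sanding_block, tape_roll from where it was at the start of the episode above 0.03 m).
It also fails if it takes over 106 s, if anything falls off the work surface, if the arm or the gripper's body presses on something with over 40 N, if the wrist force passes 120 N, or if a joint passes its speed limit or range.

## Working session

There is one attempt and no reset: what is moved stays moved. The work goes in short steps, Python scripts to look and compute and a tool call to move; the robot and the scene stay as the last step left them, time stands still between calls to the robot, and variables do not carry over. Pictures are saved under pics/ and viewed, and the job is handed in when it is done.

Besides the shell and the picture viewer there is one more tool, called after "Call:" by a JSON object that holds its "fn" and its "kwargs". jog_arm: Moves the arm, as the interface text tells. Its arguments: {"type":"object","properties":{"plan":{"type":"array"}},"required":["plan"]}

```bash
mkdir -p pics
python3 - <<'E'
from workcell import *
import cv2
print(sense()); print(pinch_z if not callable(pinch_z) else pinch_z())
for n in ("top","side","wrist"):
    d=read_camera(n); cv2.imwrite(f"pics/{n}0.png",d["image"]); print(n,{k:v for k,v in d.items() if k!="image"})
E
```

```text
{'t': 0.0, 'joint_pos': array([ 1.10155676e+00,  3.53642727e-01,  1.63412819e+00,  2.00808781e-05,
        1.15519544e+00, -2.36409928e-03]), 'qd': array([ 4.22540404e-04,  7.84720260e-04, -1.96661310e-03, -5.57430816e-04,
        3.99150194e-04, -2.24654889e-05]), 'joint_torque': array([ 1.82539161e-04, -6.05255628e+01, -3.42054427e+01, -7.75833132e-05,
        9.64455830e-03, -4.45273224e-05]), 'tool_pos': array([281.07293781, 557.70495729, 230.56760668]), 'orientation': array([-1.58652513,  1.56942249, -2.05340872]), 'ft_force': array([ 0.74498857,  0.70935447, -0.76459248]), 'torque': array([-0.0050232 , -0.05870187, -0.06940808]), 'width': 85.31939141605397}
18.700000000000003
top {'fovy': 48.07858637898201, 'cx': 263.4539595778211, 'cy': 188.2445428847293, 'rvec': array([ 2.18204376, -2.14775318,  0.1709055 ]), 'tvec': array([  30.5181644 ,  507.1801286 , 1095.98713733])}
side {'fovy': 46.00274680337701, 'cx': 263.49227357463434, 'cy': 192.1143307793966, 'rvec': array([ 0.07245815,  2.60509083, -1.74964334]), 'tvec': array([ 489.74002765,   -3.04073604, 1548.76451043])}
wrist {'fovy': 65.70646984690485, 'cx': 259.4669433150983, 'cy': 192.98540623104256, 'rvec': array([-2.4313325 , -1.49909508, -0.24328651]), 'tvec': array([-625.38868415,  -42.2600243 ,  380.34225864])}
```

View pics/top0.png

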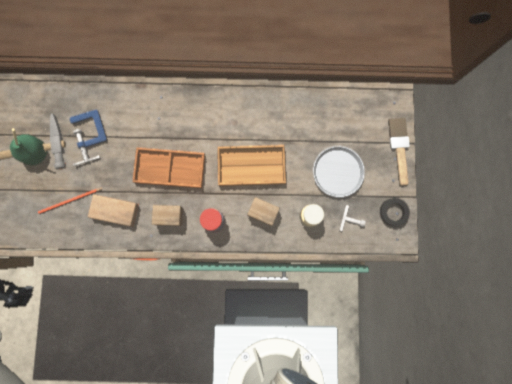

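View pics/side0.png

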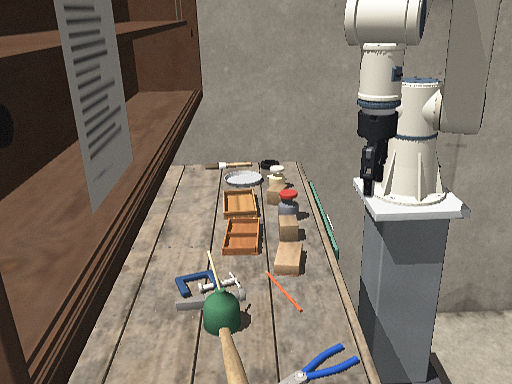

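View pics/wrist0.png

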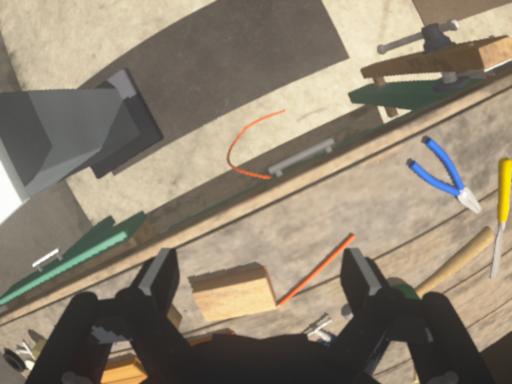

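```bash
cat > h.py <<'E'
from workcell import *
import cv2, numpy as np
from scipy.spatial.transform import Rotation as Ro
def cam(d):
    R=cv2.Rodrigues(d["rvec"])[0]; f=192/np.tan(np.radians(d["fovy"])/2); return R,np.array(d["tvec"]),f
def ray(d,u,v,fish=False):
    R,t,f=cam(d); a=np.array([(u-d["cx"])/f,(v-d["cy"])/f])
    if fish:
        r=np.hypot(*a); k=np.array([a[0]/r*np.sin(r),a[1]/r*np.sin(r),np.cos(r)])
    else: k=np.array([a[0],a[1],1])
    return -R.T@t, R.T@k
def pt(d,u,v,z,fish=False):
    c,k=ray(d,u,v,fish); return c+k*(z-c[2])/k[2]
def proj(d,P,fish=False):
    R,t,f=cam(d); p=R@np.array(P,float)+t
    if fish:
        r=np.hypot(p[0],p[1]); th=np.arctan2(r,p[2]); return np.array([d["cx"]+f*th*p[0]/r,d["cy"]+f*th*p[1]/r])
    return np.array([d["cx"]+f*p[0]/p[2],d["cy"]+f*p[1]/p[2]])
def save(d,name,box=None,s=1):
    im=d["image"]
    if box: im=im[box[1]:box[3],box[0]:box[2]]
    cv2.imwrite("pics/"+name,cv2.resize(im,None,fx=s,fy=s,interpolation=cv2.INTER_CUBIC))
def R(): return Ro.from_euler("xyz",sense()["orientation"]).as_matrix()
E
python3 - <<'E'
from h import *
d=read_camera("top")
save(d,"topL.png",(80,135,240,235),5);save(d,"topR.png",(210,135,420,235),3.8)
print(-cam(d)[0].T@cam(d)[1]); print(R().round(3))
for n,u,v,z in [("base",275,375,0),("cabinet edge",275,78,0),("sand",113,210,29),("lidred",211,219,82),("dish",339,172,16)]: print(n,pt(d,u,v,z).round(1))
E
```

```text
[ 357.87496907   66.28788165 1151.90375885]
[[-0.     0.45   0.893]
 [-0.001  0.893 -0.45 ]
 [-1.    -0.001  0.   ]]
base [30.2  1.4  0. ]
cabinet edge [822.7   9.8   0. ]
sand [443.5 427.5  29. ]
lidred [421.  168.6  82. ]
dish [ 556.5 -164.4   16. ]
```

View pics/topL.png

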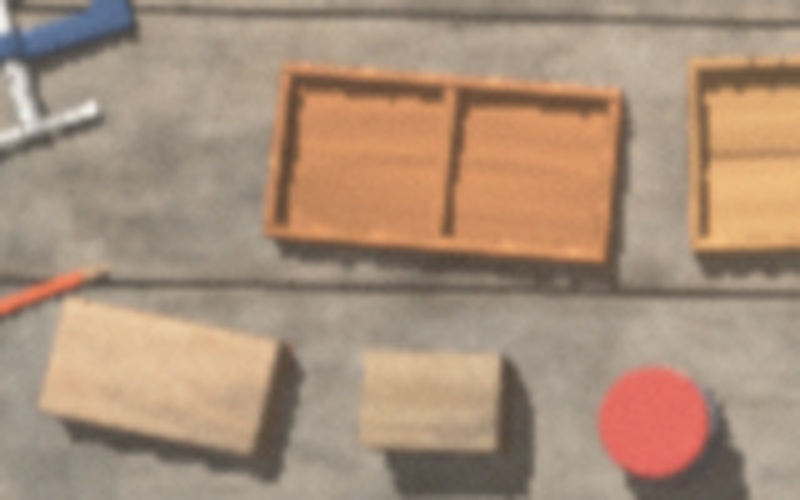

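View pics/topR.png

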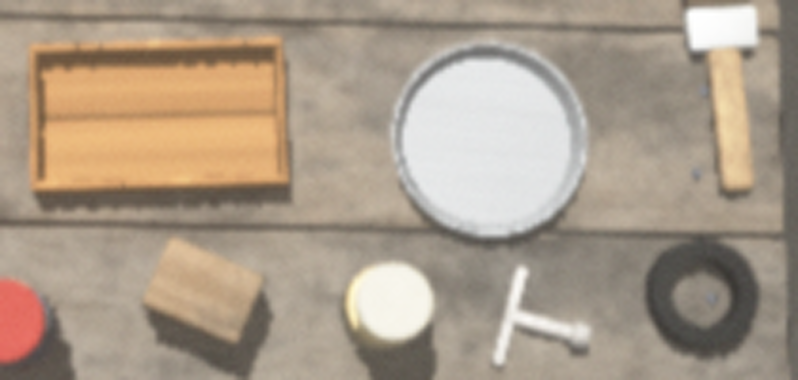

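```bash
cat > m.py <<'E'
from h import *
d=read_camera("top")
L=lambda x,y:((x+.5)/5-.5+80,(y+.5)/5-.5+135)
S=3.8
Rr=lambda x,y:((x+.5)/S-.5+210,(y+.5)/S-.5+135)
def rect(n,f,c,z):
    P=np.array([pt(d,*f(*p),z)[:2] for p in c]); e=np.linalg.norm(np.roll(P,-1,0)-P,axis=1)
    a=[(P[i%4]-P[(i+3)%4]) for i in (0,2)]; 
    v=(P[1]-P[0]+P[2]-P[3])/2; w=(P[3]-P[0]+P[2]-P[1])/2
    print(n,P.mean(0).round(1),"edges",e.round(1),"ang01",np.degrees(np.arctan2(v[1],v[0])).round(1),"ang03",np.degrees(np.arctan2(w[1],w[0])).round(1))
rect("blk1",L,[(364,350),(500,352),(498,452),(360,448)],50)
rect("blk2",Rr,[(175,238),(263,278),(237,342),(145,302)],50)
rect("sand",L,[(65,300),(284,342),(254,456),(40,410)],29)
rect("tray",L,[(285,65),(622,88),(607,265),(265,240)],22)
rect("box",Rr,[(30,45),(283,38),(290,188),(33,190)],25)
for n,f,p,z in [("dish",Rr,(490,140),16),("dishL",Rr,(392,140),16),("dishR",Rr,(587,140),16),("dishfloor",Rr,(487,142),3),("red",L,(655,422),82),("redL",L,(600,422),82),("redR",L,(710,422),82),("pale",Rr,(395,302),72),("paleL",Rr,(356,302),72),("paleR",Rr,(434,302),72),("tape",Rr,(702,296),19),
 ("bar1",Rr,(522,268),6),("bar2",Rr,(498,363),6),("head",Rr,(590,337),8),("junction",Rr,(510,316),6)]: print(n,pt(d,*f(*p),z)[:2].round(1))
E
python3 m.py
```

```text
blk1 [432.1 287. ] edges [69.1 51.  69.8 49.9] ang01 -90.3 ang03 -179.2
blk2 [445.7  37.8] edges [65.4 46.7 67.5 47.9] ang01 -113.1 ang03 157.2
sand [443.5 430.7] edges [115.9  60.6 113.1  58. ] ang01 -100.6 ang03 169.7
tray [559.4 290.5] edges [179.3  95.5 180.1  94.4] ang01 -93.0 ang03 176.9
box [569.9  70.9] edges [178.1 107.  178.7 102.9] ang01 -87.9 ang03 -177.1
dish [ 558.  -163.3]
dishL [556.7 -93.7]
dishR [ 559.2 -232.4]
dishfloor [ 558.8 -163.8]
red [421.  169.6]
redL [420.6 196.7]
redR [421.4 142.4]
pale [438.  -87.7]
paleL [437.5 -61.8]
paleR [ 438.4 -113.7]
tape [ 449.5 -310.7]
bar1 [ 468.4 -187.3]
bar2 [ 401.2 -169.6]
head [ 420.3 -234.3]
junction [ 434.3 -178.4]
```

```bash
cat >> h.py <<'E'
def go(*legs):
    """legs: (x,y,z,angdeg,f,rows) ; prints rounded rows"""
    s=sense(); p=np.array(s["tool_pos"]); M=R(); a=np.arctan2(M[1,1],M[0,1]); 
    print("from",p.round(1),"ang",np.degrees(a).round(2),"w",round(s["width"],1),"F",s["ft_force"].round(1),"t",round(s["t"],2),"tilt",M[2,0].round(4))
    out=[];n_=0
    for x,y,z,ang,f,n in legs:
        q=np.array([x,y,z],float); da=np.radians(ang)-a; da=(da+np.pi/2)%np.pi-np.pi/2
        for i in range(n):
            st=(q-p)/(n-i); t=da/(n-i)
            ty=np.array([np.cos(a),np.sin(a),0]); tz=np.array([np.sin(a),-np.cos(a),0])
            r=[f,-st[2]/20,st@ty/20,st@tz/20,-t/.08]; r=[round(float(k),2)+0 for k in r]
            c=[r[0]]+[max(-1,min(1,k)) for k in r[1:]]
            p=p+20*(-c[1]*np.array([0,0,1])+c[2]*ty+c[3]*tz); da+=.08*c[4]; a-=.08*c[4]
            out.append(c)
    while len(out)%8: out.append([out[-1][0],0,0,0,0])
    for i in range(0,len(out),8): print("["+",  ".join(",".join("%g"%k for k in r) for r in out[i:i+8])+"]")
    print("pred",p.round(1),np.degrees(a).round(1),"rest",(q-p).round(1))
E
python3 -c "
from h import *
go((432,287,150,0,1,16))"
```

```text
from [281.2 557.9 230.9] ang 63.25 w 85.6 F [-0.4  0.5 -0.3] t 0.25 tilt -1.0
[1,0.25,-0.54,0.8,0.86,  1,0.25,-0.49,0.84,0.86,  1,0.25,-0.43,0.87,0.86,  1,0.25,-0.37,0.9,0.86,  1,0.25,-0.31,0.92,0.86,  1,0.25,-0.24,0.94,0.86,  1,0.25,-0.18,0.95,0.86,  1,0.26,-0.11,0.96,0.86]
[1,0.25,-0.04,0.97,0.86,  1,0.26,0.02,0.97,0.87,  1,0.25,0.09,0.96,0.86,  1,0.26,0.16,0.96,0.87,  1,0.25,0.22,0.94,0.86,  1,0.26,0.29,0.93,0.87,  1,0.25,0.35,0.9,0.86,  1,0.26,0.41,0.88,0.87]
pred [432.1 286.9 149.9] -0.0 rest [-0.1  0.1  0.1]
```

Call:
{"fn": "jog_arm", "kwargs": {"plan": [1,0.25,-0.54,0.8,0.86,1,0.25,-0.49,0.84,0.86,1,0.25,-0.43,0.87,0.86,1,0.25,-0.37,0.9,0.86,1,0.25,-0.31,0.92,0.86,1,0.25,-0.24,0.94,0.86,1,0.25,-0.18,0.95,0.86,1,0.26,-0.11,0.96,0.86]}}

```text
t: 1.05
tool_pos: [356.8, 419.1, 189.2]
orientation: [2.675, 1.57, 1.64]
ft_force: [-0.2, 0.1, 0.1]
width: 85.5
```

Call:
{"fn": "jog_arm", "kwargs": {"plan": [1,0.25,-0.04,0.97,0.86,1,0.26,0.02,0.97,0.87,1,0.25,0.09,0.96,0.86,1,0.26,0.16,0.96,0.87,1,0.25,0.22,0.94,0.86,1,0.26,0.29,0.93,0.87,1,0.25,0.35,0.9,0.86,1,0.26,0.41,0.88,0.87]}}

```text
t: 1.85
tool_pos: [431.0, 275.7, 146.7]
orientation: [2.898, 1.57, 1.287]
ft_force: [-0.8, -0.3, 0.7]
width: 85.4
```

```bash
python3 -c "
from h import *
d=read_camera('wrist');save(d,'w1.png',None,1.5);d=read_camera('top');save(d,'t1.png',(80,135,240,235),5)
go((432,287,150,0,1,8))"
```

```text
from [431.  274.7 146.2] ang -2.35 w 85.2 F [ 0.4 -0.9 -0.9] t 1.95 tilt -1.0
[1,-0.02,0,-0.08,-0.06,  1,-0.02,0,-0.08,-0.06,  1,-0.02,0.01,-0.08,-0.07,  1,-0.03,0,-0.08,-0.06,  1,-0.02,0.01,-0.07,-0.07,  1,-0.03,0.01,-0.08,-0.06,  1,-0.02,0,-0.07,-0.07,  1,-0.03,0.01,-0.08,-0.06]
pred [432.1 287.  150. ] -0.0 rest [-0.1 -0.  -0. ]
```

View wrist.

View pics/w1.png

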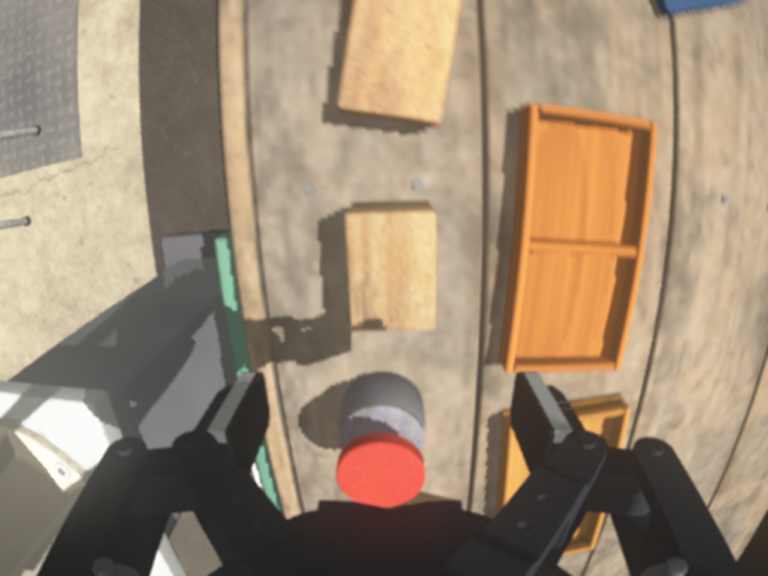

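View pics/t1.png

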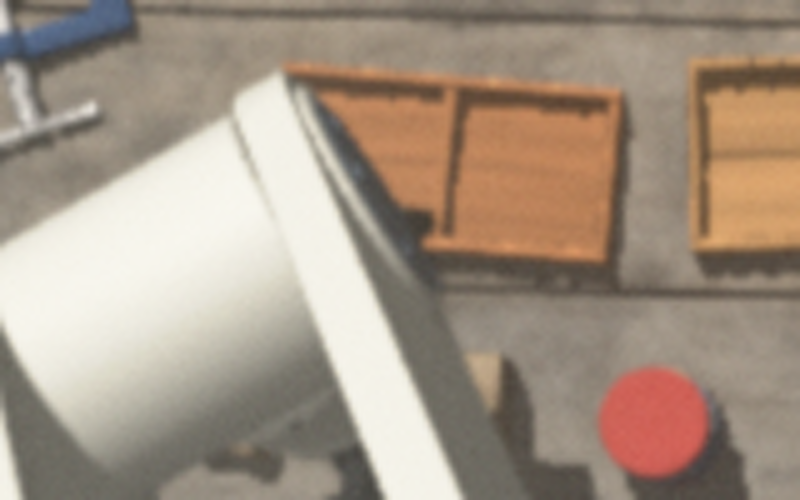

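```bash
cat >> h.py <<'E'
def wrect(d,n,c,z,s=1.5):
    P=np.array([pt(d,(u+.5)/s-.5,(v+.5)/s-.5,z,True)[:2] for u,v in c])
    e=np.linalg.norm(np.roll(P,-1,0)-P,axis=1)
    v=(P[1]-P[0]+P[2]-P[3])/2; w=(P[3]-P[0]+P[2]-P[1])/2
    print(n,P.mean(0).round(1),"edges",e.round(1),"ang01",np.degrees(np.arctan2(v[1],v[0])).round(1),"ang03",np.degrees(np.arctan2(w[1],w[0])).round(1))
def wp(d,n,u,v,z,s=1.5): print(n,pt(d,(u+.5)/s-.5,(v+.5)/s-.5,z,True).round(1))
E
python3 -c "
from h import *
d=read_camera('wrist')
wrect(d,'blk1',[(345,210),(437,207),(437,330),(351,331)],50)
wrect(d,'tray',[(530,104),(657,123),(621,371),(504,371)],22)
wp(d,'red',381,470,82)
wp(d,'redL',337,470,82)
wp(d,'redR',425,470,82)
go((432,287,80,0,1,6),(432,287,24,0,1,5),(432,287,21,0,1,5))"
```

```text
blk1 [434.  287.3] edges [49.8 72.1 50.5 71. ] ang01 -1.0 ang03 -90.8
tray [561.7 289.9] edges [ 92.6 181.3  95.2 178. ] ang01 -4.3 ang03 -93.5
red [422.6 172.8  82. ]
redL [395.7 173.2  82. ]
redR [449.2 171.5  82. ]
from [430.8 275.7 146.6] ang -2.21 w 85.3 F [-0.   0.3  1. ] t 2.0 tilt -1.0
[1,0.56,0.01,-0.09,-0.08,  1,0.55,0.01,-0.09,-0.08,  1,0.56,0.01,-0.1,-0.08,  1,0.55,0.01,-0.09,-0.08,  1,0.56,0,-0.1,-0.08,  1,0.55,0.01,-0.09,-0.08,  1,0.56,0,0,0,  1,0.56,0,0,0]
[1,0.56,0,0,0,  1,0.56,0,0,0,  1,0.56,0,0,0,  1,0.03,0,0,0,  1,0.03,0,0,0,  1,0.03,0,0,0,  1,0.03,0,0,0,  1,0.03,0,0,0]
pred [432.1 286.9  21. ] -0.0 rest [-0.1  0.1 -0. ]
```

Call:
{"fn": "jog_arm", "kwargs": {"plan": [1,0.56,0.03,-0.09,-0.06,1,0.55,0.03,-0.09,-0.06,1,0.56,0.02,-0.1,-0.06,1,0.55,0.02,-0.09,-0.06,1,0.56,0.01,-0.1,-0.06,1,0.55,0.01,-0.09,-0.06,1,0.56,0,0,0,1,0.5,0,0,0]}}

```text
t: 2.8
tool_pos: [432.8, 291.4, 51.9]
orientation: [2.919, 1.569, 1.348]
ft_force: [-0.5, 0.6, -0.6]
width: 85.2
```

```bash
python3 -c "
from h import *
go((433,287,22,-0.7,1,4),(433,287,22,-.7,.45,4))"
```

```text
from [432.8 291.4  51.9] ang 0.01 w 85.2 F [-0.5  0.6 -0.6] t 2.8 tilt -1.0
[1,0.37,0,0.06,0.04,  1,0.37,0,0.05,0.04,  1,0.38,0.01,0.06,0.04,  1,0.37,0,0.05,0.04,  0.45,0,0,0,0,  0.45,0,0,0,0,  0.45,0,0,0,0,  0.45,0,0,0,0]
pred [432.9 287.   22.1] -0.7 rest [ 0.1 -0.  -0.1]
```

Call:
{"fn": "jog_arm", "kwargs": {"plan": [1,0.37,0,0.06,0.04,1,0.37,0,0.05,0.04,1,0.35,0.01,0.06,0.04,1,0.32,0,0.05,0.04,0,0,0,0,0,0,0,0,0,0,0,0,0,0,0,0,0,0,0,0]}}

```text
t: 3.6
tool_pos: [433.1, 286.2, 20.6]
orientation: [-3.112, 1.569, 1.586]
ft_force: [-0.1, 0.9, -1.6]
width: 49.2
```

```bash
python3 -c "
from h import *
go((433,287,120,0,0,6),(570,113,120,2.5,0,10))"
```

```text
from [433.1 286.2  20.6] ang -0.83 w 49.2 F [-0.1  0.9 -1.6] t 3.6 tilt -1.0
[0,-0.83,0,-0.01,-0.03,  0,-0.83,0,-0.01,-0.03,  0,-0.83,0,-0.01,-0.03,  0,-0.83,0,0,-0.03,  0,-0.82,0,-0.01,-0.03,  0,-0.83,0,0,-0.03,  0,0,0.68,0.87,-0.05,  0,0,0.68,0.87,-0.06]
[0,0,0.68,0.88,-0.05,  0,0,0.67,0.88,-0.06,  0,0,0.67,0.88,-0.05,  0,0,0.67,0.88,-0.06,  0,0,0.66,0.89,-0.05,  0,0,0.66,0.89,-0.06,  0,0,0.65,0.89,-0.05,  0,0,0.65,0.9,-0.06]
pred [569.9 113.  120. ] 2.5 rest [ 0.1 -0.  -0. ]
```

Call:
{"fn": "jog_arm", "kwargs": {"plan": [0,-0.6,0,0,0,0,-0.83,0,0,0,0,-0.83,0,0,0,0,-0.83,0,0,0,0,-0.8,0,0,0,0,-0.8,0,0,-0.03,0,0,0.68,0.87,-0.05,0,0,0.68,0.87,-0.06]}}

```text
t: 4.4
tool_pos: [459.8, 252.2, 125.3]
orientation: [2.471, 1.565, 0.9]
ft_force: [0.0, 0.2, -1.1]
width: 49.3
```

Call:
{"fn": "jog_arm", "kwargs": {"plan": [0,0,0.68,0.88,-0.05,0,0,0.67,0.88,-0.06,0,0,0.67,0.88,-0.05,0,0,0.67,0.88,-0.06,0,0,0.66,0.86,-0.05,0,0,0.6,0.8,-0.06,0,0,0.5,0.6,-0.05,0,0,0.3,0.3,-0.06]}}

```text
t: 5.2
tool_pos: [561.4, 126.5, 134.8]
orientation: [2.085, 1.558, 0.552]
ft_force: [-0.7, -0.0, -0.9]
width: 49.2
```

```bash
python3 -c "
from h import *
d=read_camera('wrist');save(d,'w2.png',None,1.5)
go((568,113,60,2.5,0,5),(568,113,27,2.5,0,3))"
```

```text
from [562.3 126.1 134.9] ang 2.16 w 49.1 F [ 1.8 -0.2 -0.9] t 5.25 tilt -0.9999
[0,0.75,0.05,0.13,-0.01,  0,0.75,0.05,0.13,-0.02,  0,0.75,0.05,0.14,-0.01,  0,0.75,0.06,0.13,-0.02,  0,0.75,0.05,0.14,-0.01,  0,0.55,0,0,0,  0,0.55,0,0,0,  0,0.55,0,0,0]
pred [568.  112.9  26.9] 2.5 rest [0.  0.1 0.1]
```

View pics/w2.png

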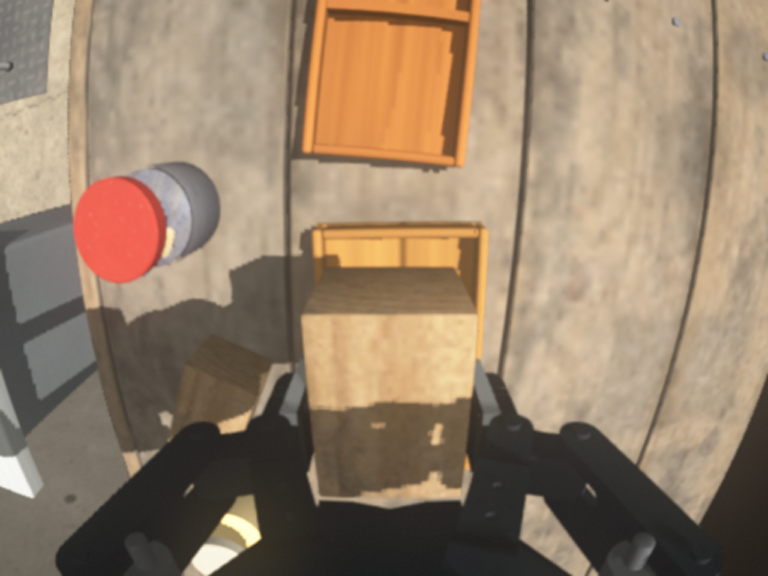

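```bash
python3 -c "
from h import *
d=read_camera('wrist')
wp(d,'bl',314,228,25);wp(d,'br',488,228,25)
for q in [(306,153),(465,164)]: wp(d,'tray',*q,22)
"
```

```text
bl [519.5 160.6  25. ]
br [620.9 164.6  25. ]
tray [513.9 204.   22. ]
tray [605.1 200.9  22. ]
```

Call:
{"fn": "jog_arm", "kwargs": {"plan": [0,0.6,0.05,0.13,0,0,0.7,0.05,0.13,-0.02,0,0.75,0.05,0.12,-0.01,0,0.7,0.05,0.12,-0.02,0,0.6,0.04,0.1,-0.01,0,0.4,0,0,0,0,0.2,0,0,0,0,0,0,0,0]}}

```text
t: 6.1
tool_pos: [564.0, 117.2, 47.3]
orientation: [2.332, 1.561, 0.806]
ft_force: [0.1, 0.3, -1.0]
width: 49.5
```

```bash
python3 -c "
from h import *
go((568,113,28,2.5,0,6))
"
```

```text
from [564.  117.2  47.3] ang 2.57 w 49.5 F [ 0.1  0.3 -1. ] t 6.1 tilt -1.0
[0,0.16,0.03,0.04,0,  0,0.16,0.03,0.04,0,  0,0.16,0.03,0.03,0,  0,0.16,0.03,0.04,0,  0,0.16,0.04,0.03,0.01,  0,0.16,0.03,0.04,0,  0,0,0,0,0,  0,0,0,0,0]
pred [568.  112.9  28.1] 2.5 rest [ 0.   0.1 -0.1]
```

Call:
{"fn": "jog_arm", "kwargs": {"plan": [0,0.16,0.06,0.03,0,0,0.16,0.06,0.03,0,0,0.16,0.04,0.03,0,0,0.16,0.03,0.03,0,0,0.16,0.03,0.03,0,0,0.16,0.03,0,0,0,0,0,0,0,0,0,0,0,0]}}

```text
t: 6.9
tool_pos: [571.3, 114.7, 28.1]
orientation: [2.175, 1.559, 0.65]
ft_force: [0.3, -0.5, -1.3]
width: 49.2
```

```bash
python3 -c "
from h import *
go((569,114,27,2.5,0,2),(569,114,27,2.5,1,2),(569,114,57,2.5,1,2),(569,114,110,2.5,1,3),(500,171,130,0,1,4))
"
```

```text
from [571.3 114.7  28.1] ang 2.57 w 49.2 F [ 0.3 -0.5 -1.3] t 6.9 tilt -0.9999
[0,0.03,-0.06,0.01,0.01,  0,0.02,-0.05,0.02,0,  1,0,0,0,0,  1,0,0,0,0,  1,-0.75,0,0,0,  1,-0.75,0,0,0,  1,-0.88,0,0,0,  1,-0.88,0,0,0]
[1,-0.89,0,0,0,  1,-0.25,-0.83,-0.75,0.14,  1,-0.25,-0.84,-0.74,0.14,  1,-0.25,-0.85,-0.73,0.14,  1,-0.25,-0.86,-0.72,0.13,  1,0,0,0,0,  1,0,0,0,0,  1,0,0,0,0]
pred [499.9 170.9 130.1] 0.0 rest [ 0.1  0.1 -0.1]
```

Call:
{"fn": "jog_arm", "kwargs": {"plan": [0,0.05,0,0,0,0,0.03,0,0,0,1,0,0,0,0,1,0,0,0,0,1,0,0,0,0,1,-0.6,0,0,0,1,-0.8,0,0,0,1,-0.9,0,0,0]}}

```text
t: 7.7
tool_pos: [569.5, 114.2, 73.5]
orientation: [2.33, 1.561, 0.804]
ft_force: [0.2, 0.4, -0.3]
width: 85.9
```

Call:
{"fn": "jog_arm", "kwargs": {"plan": [1,-0.9,0,0,0,1,-0.7,-0.5,-0.2,0,1,-0.2,-0.9,-0.4,0,1,0,-1,-0.4,0,1,0,-1,-0.4,0,1,0,-1,-0.4,0,1,0,-0.9,-0.4,0,1,0,-0.7,-0.3,0]}}

```text
t: 8.5
tool_pos: [448.8, 160.2, 120.7]
orientation: [1.98, 1.547, 0.451]
ft_force: [-0.2, -0.2, 0.2]
width: 85.6
```

```bash
python3 -c "
from h import *
d=read_camera('wrist');save(d,'w3.png',None,1.5)
go((422,172,70,0,1,5),(422,172,26,0,1,4))
"
```

```text
from [446.6 160.3 120.4] ang 2.44 w 85.5 F [-2.9 -0.6 -0.2] t 8.55 tilt -0.9998
[1,0.5,-0.24,-0.13,0.11,  1,0.5,-0.24,-0.12,0.11,  1,0.51,-0.24,-0.12,0.1,  1,0.5,-0.25,-0.12,0.11,  1,0.51,-0.25,-0.12,0.1,  1,0.55,0,0,0,  1,0.55,0,0,0,  1,0.55,0,0,0]
[1,0.55,0,0,0,  1,0,0,0,0,  1,0,0,0,0,  1,0,0,0,0,  1,0,0,0,0,  1,0,0,0,0,  1,0,0,0,0,  1,0,0,0,0]
pred [421.9 171.9  26. ] 0.0 rest [0.1 0.1 0. ]
```

View pics/w3.png

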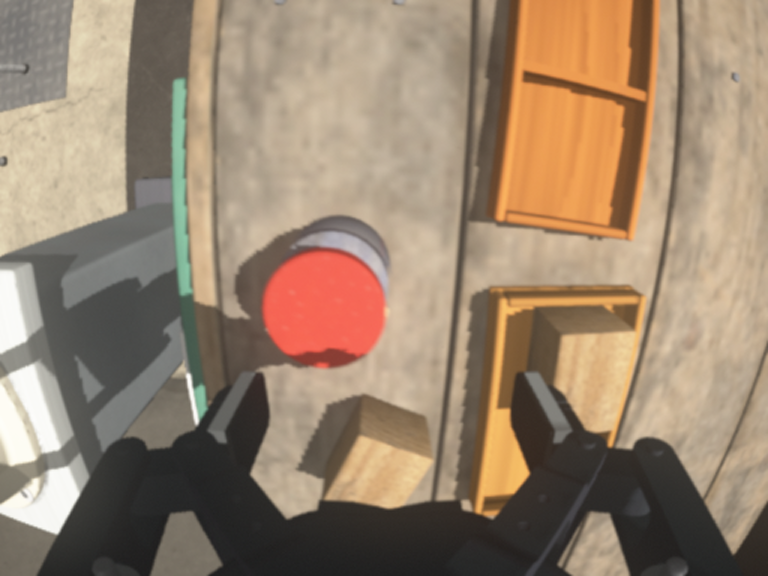

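```bash
python3 -c "
from h import *
d=read_camera('wrist')
for q in [(263,308),(386,308),(325,249),(325,367)]: wp(d,'red',*q,82)
wp(d,'blk2corner',366,397,50);wp(d,'blk2 corner',431,431,50)
go((422,172,125,0,1,8))
"
```

```text
red [391.5 171.6  82. ]
red [446.2 173.8  82. ]
red [419.5 199.2  82. ]
red [419.2 143.6  82. ]
blk2corner [438.1 108.4  50. ]
blk2 corner [476.6  85.6  50. ]
from [448.1 160.2 120.4] ang 2.5 w 85.4 F [ 0.7  0.1 -0.5] t 8.6 tilt -0.9997
[1,-0.03,-0.16,-0.08,0.07,  1,-0.03,-0.16,-0.08,0.07,  1,-0.03,-0.16,-0.08,0.07,  1,-0.03,-0.16,-0.08,0.07,  1,-0.03,-0.16,-0.08,0.07,  1,-0.03,-0.16,-0.07,0.07,  1,-0.02,-0.17,-0.08,0.06,  1,-0.03,-0.16,-0.07,0.07]
pred [422. 172. 125.] -0.0 rest [-0.  0. -0.]
```

Call:
{"fn": "jog_arm", "kwargs": {"plan": [1,0,-0.3,-0.15,0.1,1,0,-0.3,-0.15,0.1,1,0,-0.3,-0.1,0.1,1,0,-0.25,-0.1,0.1,1,0,-0.1,-0.05,0.1,1,0,0,0,0,1,0,0,0,0,1,0,0,0,0]}}

```text
t: 9.4
tool_pos: [423.5, 171.3, 120.8]
orientation: [2.006, 1.546, 0.435]
ft_force: [-0.5, -0.7, 0.3]
width: 85.1
```

```bash
python3 -c "
from h import *
go((420.5,172,80,0,1,4),(420.5,172,29,0,1,4))
"
```

```text
from [423.5 171.3 120.8] ang -0.03 w 85.1 F [-0.5 -0.7  0.3] t 9.4 tilt -0.9997
[1,0.51,-0.04,-0.01,0,  1,0.51,-0.04,-0.01,0,  1,0.51,-0.04,-0.01,0,  1,0.51,-0.03,0,-0.01,  1,0.64,0,0,0,  1,0.64,0,0,0,  1,0.63,0,0,0,  1,0.64,0,0,0]
pred [420.5 171.9  29. ] 0.0 rest [-0.   0.1  0. ]
```

Call:
{"fn": "jog_arm", "kwargs": {"plan": [1,0.4,-0.04,0,0,1,0.5,-0.04,0,0,1,0.5,-0.03,0,0,1,0.5,-0.02,0,0,1,0.5,0,0,0,1,0.6,0,0,0,1,0.6,0,0,0,1,0.4,0,0,0]}}

```text
t: 10.2
tool_pos: [422.7, 171.9, 33.5]
orientation: [2.004, 1.546, 0.433]
ft_force: [-1.0, 0.4, 0.1]
width: 85.5
```

```bash
python3 -c "
from h import *
go((420.5,172,26,0,1,3),(420.5,172,26,0,0,5))
print(R().round(4))
"
```

```text
from [422.7 171.9  33.5] ang -0.05 w 85.5 F [-1.   0.4  0.1] t 10.2 tilt -0.9997
[1,0.12,-0.04,0,0,  1,0.13,-0.03,0,-0.01,  1,0.12,-0.04,-0.01,0,  0,0,0,0,0,  0,0,0,0,0,  0,0,0,0,0,  0,0,0,0,0,  0,0,0,0,0]
pred [420.5 172.1  26.1] -0.0 rest [ 0.  -0.1 -0.1]
[[ 2.210e-02  9.998e-01 -7.000e-04]
 [ 1.020e-02 -9.000e-04 -9.999e-01]
 [-9.997e-01  2.210e-02 -1.020e-02]]
```

Call:
{"fn": "jog_arm", "kwargs": {"plan": [1,0.12,-0.04,0,0,1,0.12,-0.03,0,0,1,0.12,-0.03,0,0,0,0,0,0,0,0,0,0,0,0,0,0,0,0,0,0,0,0,0,0,0,0,0,0,0]}}

```text
t: 11.0
tool_pos: [420.6, 172.0, 25.5]
orientation: [2.007, 1.547, 0.436]
ft_force: [-0.8, -0.6, -2.9]
width: 60.4
```

```bash
python3 -c "
from h import *
go((420.5,172,110,0,0,6),(563,250,110,-3.3,0,8),(563,334,110,-3.3,0,5))
print(R().round(4))
"
```

```text
from [420.6 172.   25.5] ang -0.05 w 60.4 F [-0.8 -0.6 -2.9] t 11.0 tilt -0.9997
[0,-0.7,0,0,0,  0,-0.71,0,0,0,  0,-0.7,0,0,0,  0,-0.71,0,0,0,  0,-0.7,0,0,-0.01,  0,-0.71,0,0,0,  0,0,0.89,-0.49,0.09,  0,0,0.89,-0.49,0.09]
[0,0,0.88,-0.5,0.09,  0,0,0.88,-0.51,0.09,  0,0,0.88,-0.51,0.09,  0,0,0.87,-0.52,0.09,  0,0,0.87,-0.53,0.09,  0,0,0.86,-0.53,0.09,  0,0,-0.05,-0.84,0,  0,0,-0.05,-0.84,0]
[0,0,-0.05,-0.84,0,  0,0,-0.05,-0.84,0,  0,0,-0.04,-0.83,0,  0,0,0,0,0,  0,0,0,0,0,  0,0,0,0,0,  0,0,0,0,0,  0,0,0,0,0]
pred [563.  333.9 110.1] -3.3 rest [-0.   0.1 -0.1]
[[ 2.170e-02  9.998e-01 -7.000e-04]
 [ 1.010e-02 -9.000e-04 -9.999e-01]
 [-9.997e-01  2.170e-02 -1.010e-02]]
```

Call:
{"fn": "jog_arm", "kwargs": {"plan": [0,-0.4,0,0,0,0,-0.7,0,0,0,0,-0.7,0,0,0,0,-0.7,0,0,0,0,-0.7,0.2,-0.1,0,0,-0.5,0.5,-0.3,0,0,-0.2,0.8,-0.5,0.09,0,0,0.88,-0.5,0.09]}}

```text
t: 11.8
tool_pos: [463.6, 197.7, 110.3]
orientation: [2.029, 1.552, 0.443]
ft_force: [0.2, 0.3, -2.5]
width: 60.1
```

Call:
{"fn": "jog_arm", "kwargs": {"plan": [0,0,0.88,-0.5,0.09,0,0,0.88,-0.5,0.09,0,0,0.88,-0.6,0.09,0,0,0.7,-0.7,0.09,0,0,0.5,-0.8,0.09,0,0,0.2,-0.8,0.09,0,0,0,-0.7,0,0,0,0,-0.4,0]}}

```text
t: 12.6
tool_pos: [552.1, 299.0, 116.3]
orientation: [2.063, 1.551, 0.429]
ft_force: [0.5, -0.1, -3.1]
width: 60.0
```

```bash
python3 -c "
from h import *
d=read_camera('wrist');save(d,'w4.png',None,1.5)
go((563,334,90,-3.3,0,8))
print(R().round(4))
"
```

```text
from [552.1 299.9 116.3] ang -3.57 w 60.5 F [ 0.8  1.3 -2.6] t 12.65 tilt -0.9998
[0,0.16,0.05,-0.22,-0.01,  0,0.16,0.06,-0.22,-0.01,  0,0.17,0.05,-0.22,-0.01,  0,0.16,0.06,-0.21,-0.01,  0,0.17,0.06,-0.22,0,  0,0.16,0.05,-0.21,-0.01,  0,0.17,0.06,-0.22,0,  0,0.16,0.05,-0.21,-0.01]
pred [563.  333.9  90.1] -3.3 rest [ 0.   0.1 -0.1]
[[ 0.0182  0.9979 -0.0621]
 [ 0.0088 -0.0623 -0.998 ]
 [-0.9998  0.0176 -0.0099]]
```

View pics/w4.png

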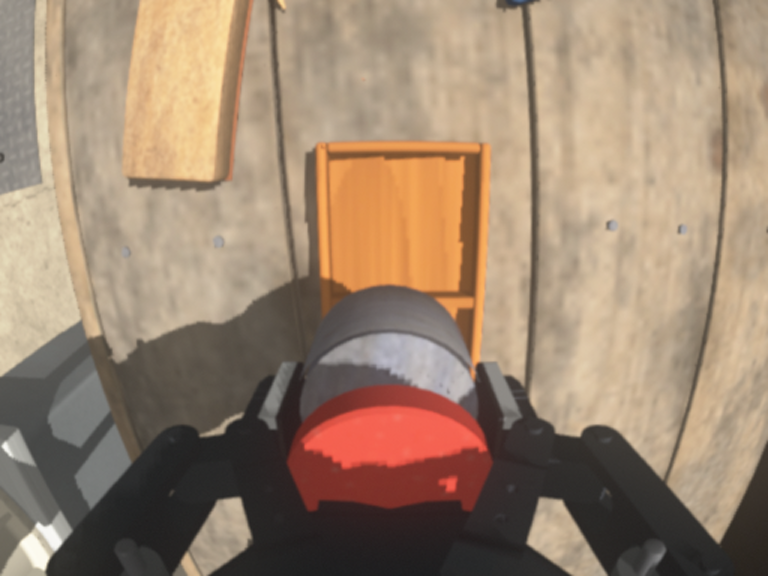

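```bash
python3 -c "
from h import *
d=read_camera('wrist')
P=[pt(d,(u+.5)/1.5-.5,(v+.5)/1.5-.5,22,True) for u,v in [(318,146),(490,146),(328,300),(476,303)]]
for p in P: print(p.round(1))
"
```

```text
[522.2 385.7  22. ]
[613.6 380.7  22. ]
[519.7 299.8  22. ]
[604.2 292.2  22. ]
```

Call:
{"fn": "jog_arm", "kwargs": {"plan": [0,0,0.08,-0.3,0,0,0,0.08,-0.4,0,0,0,0.08,-0.4,0,0,0.1,0.08,-0.3,0,0,0.2,0.08,-0.12,0,0,0.2,0.04,0,0,0,0.2,0,0,0,0,0.2,0,0,0]}}

```text
t: 13.5
tool_pos: [562.7, 330.0, 97.1]
orientation: [2.029, 1.553, 0.397]
ft_force: [-0.4, -0.3, -2.8]
width: 60.3
```

```bash
python3 -c "
from h import *
go((563,334,34,-3.3,0,8))
print(R().round(4))
"
```

```text
from [562.7 330.   97.1] ang -3.53 w 60.3 F [-0.4 -0.3 -2.8] t 13.5 tilt -0.9998
[0,0.39,0,-0.03,-0.01,  0,0.4,0,-0.02,-0.01,  0,0.39,0,-0.03,-0.01,  0,0.4,0,-0.02,0,  0,0.39,0,-0.03,-0.01,  0,0.4,0,-0.02,0,  0,0.39,0,-0.03,-0.01,  0,0.4,0,-0.02,0]
pred [562.9 334.   33.9] -3.3 rest [0.1 0.  0.1]
[[ 0.0169  0.998  -0.0614]
 [ 0.0071 -0.0616 -0.9981]
 [-0.9998  0.0164 -0.0081]]
```

Call:
{"fn": "jog_arm", "kwargs": {"plan": [0,0.3,0,-0.05,0,0,0.4,0,-0.05,0,0,0.4,0,-0.04,0,0,0.4,0,-0.03,0,0,0.4,0,-0.03,0,0,0.35,0,-0.03,0,0,0.3,0,-0.02,0,0,0.1,0,0,0]}}

```text
t: 14.3
tool_pos: [563.1, 334.6, 37.9]
orientation: [2.004, 1.555, 0.371]
ft_force: [-0.1, 0.2, -3.5]
width: 60.2
```

```bash
python3 -c "
from h import *
go((563.5,335,32,-3.3,0,8))
"
```

```text
from [563.1 334.6  37.9] ang -3.57 w 60.2 F [-0.1  0.2 -3.5] t 14.3 tilt -0.9999
[0,0.04,0,0,-0.01,  0,0.04,0,0,-0.01,  0,0.04,0,0,-0.01,  0,0.03,0,0,-0.01,  0,0.04,0.01,0,0,  0,0.03,0,-0.01,-0.01,  0,0.04,0.01,0,0,  0,0.03,0,-0.01,-0.01]
pred [563.5 335.   32.1] -3.3 rest [ 0.  -0.  -0.1]
```

Call:
{"fn": "jog_arm", "kwargs": {"plan": [0,0.08,0,0,0,0,0.08,0,0,0,0,0.07,0,0,0,0,0.05,0,0,0,0,0.03,0,0,0,0,0,0,0,0,1,0,0,0,0,1,0,0,0,0]}}

```text
t: 15.1
tool_pos: [564.4, 335.3, 32.7]
orientation: [2.028, 1.552, 0.395]
ft_force: [0.1, 0.2, 0.3]
width: 85.1
```

```bash
python3 -c "
from h import *
go((563.5,335,32,-3.3,1,8))
"
```

```text
from [564.4 335.3  32.7] ang -3.57 w 85.1 F [0.1 0.2 0.3] t 15.1 tilt -0.9998
[1,0,-0.01,0,-0.01,  1,0,0,0,-0.01,  1,0.01,-0.01,0,-0.01,  1,0,0,0,-0.01,  1,0.01,-0.01,0,0,  1,0,0,0.01,-0.01,  1,0.01,-0.01,0,0,  1,0,0,0.01,-0.01]
pred [563.6 335.   32.1] -3.3 rest [-0.1  0.  -0.1]
```

Call:
{"fn": "jog_arm", "kwargs": {"plan": [1,-0.4,0,0,0,1,-0.8,0,0,0,1,-1,0,0,0,1,-1,0,0,0,1,-0.9,0,0,0,1,-0.5,-0.1,0.5,0,1,-0.2,-0.3,0.9,0,1,0,-0.35,0.95,0]}}

```text
t: 15.9
tool_pos: [546.1, 288.4, 140.0]
orientation: [2.059, 1.544, 0.428]
ft_force: [0.2, -0.5, -0.4]
width: 85.6
```

```bash
python3 -c "
from h import *
go((446,55,140,-22.9,1,16))
print(R().round(4))
"
```

```text
from [546.1 288.4 140. ] ang -3.45 w 85.6 F [ 0.2 -0.5 -0.4] t 15.9 tilt -0.9996
[1,0,-0.27,0.75,0.27,  1,0,-0.25,0.75,0.26,  1,0,-0.24,0.76,0.27,  1,0,-0.22,0.76,0.26,  1,0,-0.2,0.77,0.27,  1,0,-0.19,0.77,0.26,  1,0,-0.17,0.77,0.27,  1,0,-0.15,0.78,0.26]
[1,0,-0.14,0.78,0.27,  1,0,-0.12,0.78,0.26,  1,0,-0.11,0.79,0.27,  1,0,-0.09,0.79,0.26,  1,0,-0.07,0.79,0.27,  1,0,-0.05,0.79,0.26,  1,0,-0.04,0.79,0.27,  1,0,-0.02,0.8,0.26]
pred [446.  55. 140.] -22.9 rest [-0.  0.  0.]
[[ 0.0242  0.9979 -0.06  ]
 [ 0.011  -0.0602 -0.9981]
 [-0.9996  0.0235 -0.0125]]
```

Call:
{"fn": "jog_arm", "kwargs": {"plan": [1,0,-0.27,0.75,0.27,1,0,-0.25,0.75,0.26,1,0,-0.24,0.76,0.27,1,0,-0.22,0.76,0.26,1,0,-0.2,0.77,0.27,1,0,-0.19,0.77,0.26,1,0,-0.17,0.77,0.27,1,0,-0.15,0.78,0.26]}}

```text
t: 16.7
tool_pos: [486.5, 157.0, 137.0]
orientation: [2.19, 1.549, 0.378]
ft_force: [0.7, -0.1, -0.6]
width: 85.6
```

Call:
{"fn": "jog_arm", "kwargs": {"plan": [1,0,-0.14,0.78,0.27,1,0,-0.12,0.78,0.26,1,0,-0.11,0.79,0.27,1,0,-0.09,0.79,0.26,1,0,-0.07,0.7,0.27,1,0,-0.05,0.5,0.26,1,0,-0.04,0.3,0.27,1,0,-0.02,0.1,0.2]}}

```text
t: 17.5
tool_pos: [441.8, 61.1, 135.5]
orientation: [2.364, 1.549, 0.37]
ft_force: [0.8, -1.0, 0.1]
width: 85.6
```

```bash
python3 -c "
from h import *
d=read_camera('wrist');save(d,'w5.png',None,1.5)
d=read_camera('top');save(d,'t5.png',(80,135,240,235),5)
go((446,38,80,-22.9,1,8))
print(R().round(4))
"
```

```text
from [442.   61.6 135.5] ang -24.15 w 85.6 F [-0.5 -0.9  0.4] t 17.6 tilt -0.9998
[1,0.35,0.08,0.12,-0.03,  1,0.35,0.08,0.13,-0.03,  1,0.35,0.08,0.12,-0.04,  1,0.34,0.08,0.13,-0.03,  1,0.35,0.08,0.12,-0.04,  1,0.34,0.08,0.13,-0.03,  1,0.35,0.09,0.13,-0.04,  1,0.34,0.08,0.12,-0.03]
pred [445.9  38.   80.1] -22.9 rest [ 0.1 -0.  -0.1]
[[ 0.0203  0.9124 -0.4089]
 [ 0.0079 -0.4091 -0.9124]
 [-0.9998  0.0153 -0.0156]]
```

View pics/w5.png

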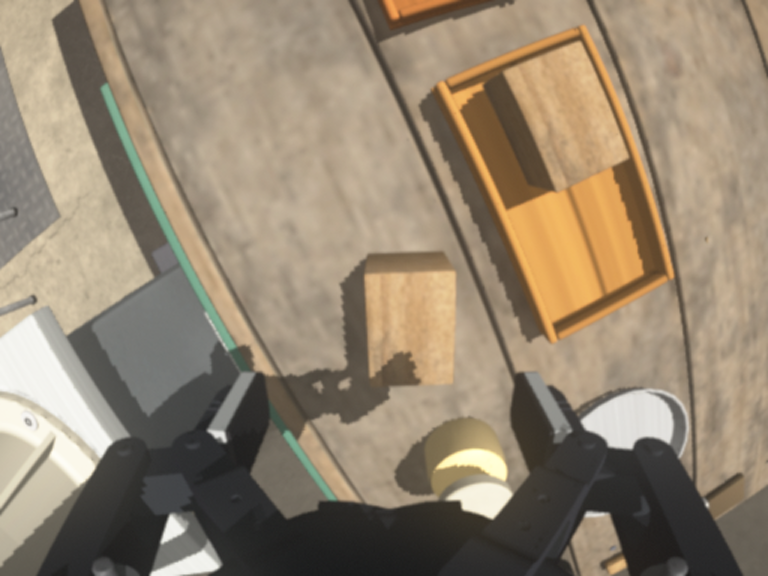

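View pics/t5.png

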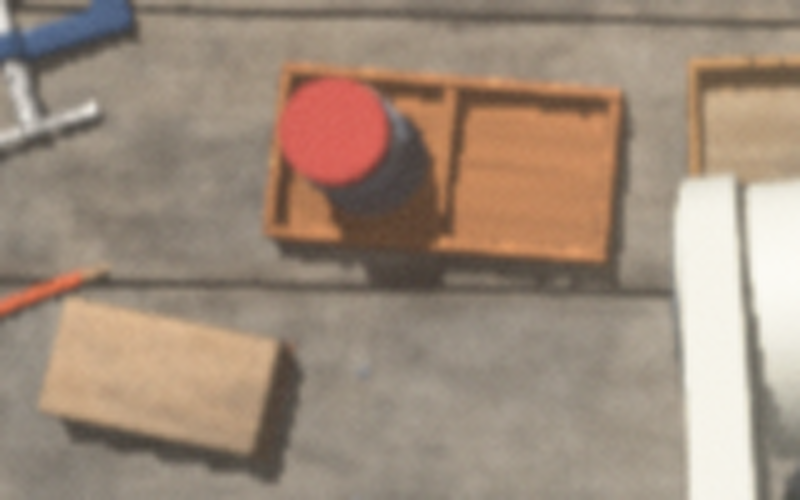

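```bash
python3 -c "
from h import *
d=read_camera('top'); print(pt(d,80+335.5/5-.5,135+131.5/5-.5,88).round(1))
d=read_camera('wrist')
wrect(d,'blk2',[(366,272),(455,271),(453,383),(369,386)],50)
wrect(d,'blk1',[(505,70),(580,42),(628,160),(558,190)],56)
wrect(d,'box',[(440,85),(583,28),(672,275),(555,340)],25)
"
```

```text
[563.3 332.7  88. ]
blk2 [448.2  40.6] edges [47.9 68.8 49.8 69.5] ang01 -23.1 ang03 -112.8
blk1 [572.9 118. ] edges [47.  69.4 46.8 68.3] ang01 1.4 ang03 -87.5
box [573.5  73.8] edges [ 98.8 174.4  98.1 175.5] ang01 3.0 ang03 -86.7
```

```bash
python3 -c "
from h import *
go((447,39,85,-22.9,1,5),(447,39,45,-22.9,1,3))
"
```

```text
from [442.4  62.  135.5] ang -24.07 w 85.3 F [ 0.8  0.2 -0.4] t 17.7 tilt -0.9998
[1,0.51,0.14,0.19,-0.05,  1,0.5,0.13,0.19,-0.05,  1,0.51,0.13,0.19,-0.05,  1,0.5,0.14,0.2,-0.05,  1,0.51,0.13,0.19,-0.05,  1,0.67,0,0,0,  1,0.66,0,0,0,  1,0.67,0,0,0]
pred [447.   39.   44.9] -22.9 rest [ 0.  -0.   0.1]
```

Call:
{"fn": "jog_arm", "kwargs": {"plan": [1,0.4,0.14,0.19,-0.05,1,0.5,0.13,0.19,-0.05,1,0.5,0.13,0.19,-0.05,1,0.5,0.14,0.2,-0.05,1,0.5,0.13,0.19,-0.05,1,0.6,0,0,0,1,0.6,0,0,0,1,0.4,0,0,0]}}

```text
t: 18.5
tool_pos: [449.7, 37.7, 48.1]
orientation: [2.348, 1.549, 0.382]
ft_force: [-0.1, -0.9, 0.1]
width: 85.2
```

```bash
python3 -c "
from h import *
go((447,39,21,-22.9,1,4),(447,39,21,-22.9,0,4))
"
```

```text
from [449.7  37.7  48.1] ang -22.67 w 85.2 F [-0.1 -0.9  0.1] t 18.5 tilt -0.9998
[1,0.34,-0.04,0,0.01,  1,0.34,-0.04,0,0.01,  1,0.34,-0.03,0,0.01,  1,0.33,-0.04,-0.01,0.02,  0,0,0,0,0,  0,0,0,0,0,  0,0,0,0,0,  0,0,0,0,0]
pred [447.   39.1  21.1] -22.9 rest [-0.  -0.1 -0.1]
```

Call:
{"fn": "jog_arm", "kwargs": {"plan": [1,0.34,-0.04,0,0.01,1,0.34,-0.04,-0.02,0.01,1,0.32,-0.03,0,0.01,1,0.27,-0.04,0,0,0,0,0,0,0,0,0,0,0,0,0,0,0,0,0,0,0,0,0,0]}}

```text
t: 19.3
tool_pos: [447.3, 39.3, 20.0]
orientation: [2.363, 1.55, 0.395]
ft_force: [-0.7, -0.4, -1.9]
width: 48.9
```

```bash
python3 -c "
from h import *
go((447,38,100,-22.9,0,5),(574,29,100,2.5,0,9))
"
```

```text
from [447.3  39.3  20. ] ang -22.79 w 48.9 F [-0.7 -0.4 -1.9] t 19.3 tilt -0.9998
[0,-0.8,0,0.01,0,  0,-0.8,0,0.01,0.01,  0,-0.8,0,0.02,0,  0,-0.8,0.01,0.01,0.01,  0,-0.8,0,0.02,0,  0,0,0.67,-0.23,-0.62,  0,0,0.68,-0.19,-0.61,  0,0,0.69,-0.16,-0.62]
[0,0,0.7,-0.13,-0.61,  0,0,0.7,-0.09,-0.62,  0,0,0.7,-0.06,-0.61,  0,0,0.71,-0.03,-0.62,  0,0,0.71,0.01,-0.61,  0,0,0.7,0.05,-0.62,  0,0,0,0,0,  0,0,0,0,0]
pred [573.9  29.  100. ] 2.5 rest [0.1 0.  0. ]
```

Call:
{"fn": "jog_arm", "kwargs": {"plan": [0,-0.5,0,0,0,0,-0.8,0,0.01,0,0,-0.8,0,0.02,0,0,-0.8,0,0.01,0,0,-0.6,0.2,0,0,0,-0.2,0.5,-0.2,-0.6,0,0,0.68,-0.19,-0.61,0,0,0.69,-0.16,-0.62]}}

```text
t: 20.1
tool_pos: [488.0, 34.1, 104.0]
orientation: [2.176, 1.548, 0.358]
ft_force: [0.8, -0.2, -1.4]
width: 49.2
```

Call:
{"fn": "jog_arm", "kwargs": {"plan": [0,0,0.7,-0.13,-0.61,0,0,0.7,-0.09,-0.62,0,0,0.7,-0.06,-0.61,0,0,0.65,-0.03,-0.62,0,0,0.5,0.01,-0.5,0,0,0.2,0,-0.4,0,0,0,0,0,0,0,0,0,0]}}

```text
t: 20.9
tool_pos: [562.3, 29.8, 113.3]
orientation: [1.82, 1.541, 0.283]
ft_force: [-0.4, -0.3, -1.6]
width: 49.2
```

```bash
python3 -c "
from h import *
d=read_camera('wrist');save(d,'w6.png',None,1.5)
go((572,29,80,2.5,0,4),(572,29,40,2.5,0,4))
print(R().round(4))
"
```

```text
from [562.3  29.8 113.3] ang 1.93 w 49.1 F [-0.7  0.5  0.2] t 20.95 tilt -0.9995
[0,0.42,0.12,0.01,-0.03,  0,0.42,0.12,0.02,-0.03,  0,0.41,0.12,0.01,-0.03,  0,0.42,0.12,0.02,-0.04,  0,0.5,0,0,0,  0,0.5,0,0,0,  0,0.5,0,0,0,  0,0.5,0,0,0]
pred [571.9  29.   39.9] 2.5 rest [0.1 0.  0.1]
[[ 0.0288  0.999   0.0338]
 [ 0.0084  0.0336 -0.9994]
 [-0.9995  0.0291 -0.0074]]
```

View pics/w6.png

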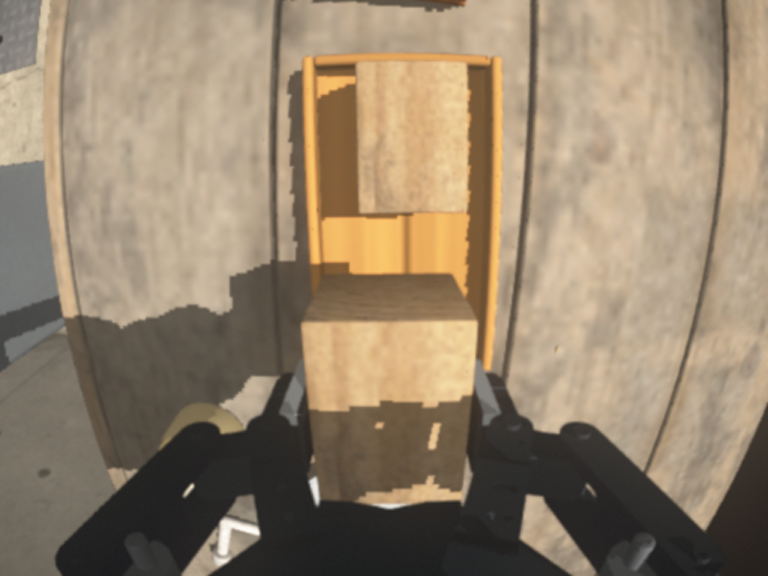

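Call:
{"fn": "jog_arm", "kwargs": {"plan": [0,0.35,0.11,0.01,-0.03,0,0.42,0.11,0.01,-0.03,0,0.42,0.1,0.01,-0.03,0,0.42,0.08,0.01,-0.04,0,0.5,0,0,0,0,0.5,0,0,0,0,0.5,0,0,0,0,0.4,0,0,0]}}

```text
t: 21.75
tool_pos: [571.9, 29.9, 37.3]
orientation: [1.82, 1.542, 0.293]
ft_force: [0.4, -0.7, -0.5]
width: 48.9
```

```bash
python3 -c "
from h import *
go((571,29,27,2.5,0,6))
"
```

```text
from [571.9  29.9  37.3] ang 2.49 w 48.9 F [ 0.4 -0.7 -0.5] t 21.75 tilt -0.9996
[0,0.09,-0.01,0.01,0,  0,0.08,-0.01,0.01,0,  0,0.09,-0.01,0.01,0,  0,0.08,0,0,0,  0,0.09,-0.01,0.01,0,  0,0.08,0,0,0,  0,0,0,0,0,  0,0,0,0,0]
pred [571.1  29.1  27.1] 2.5 rest [-0.1 -0.1 -0.1]
```

Call:
{"fn": "jog_arm", "kwargs": {"plan": [0,0.15,0,0.01,0,0,0.15,0,0.01,0,0,0.12,0,0.01,0,0,0.08,0,0,0,0,0.04,0,0,0,1,0,0,0,0,1,0,0,0,0,1,0,0,0,0]}}

```text
t: 22.55
tool_pos: [572.5, 29.2, 27.0]
orientation: [1.813, 1.542, 0.286]
ft_force: [-0.4, -0.2, -1.2]
width: 85.4
```

```bash
python3 -c "
from h import *
go((571,29,120,2.5,1,6),(440,-75,130,2.5,1,10))
"
```

```text
from [572.5  29.2  27. ] ang 2.49 w 85.4 F [-0.4 -0.2 -1.2] t 22.55 tilt -0.9996
[1,-0.77,-0.01,0,0,  1,-0.78,-0.01,0,0,  1,-0.77,-0.01,0,0,  1,-0.78,-0.02,0,0,  1,-0.77,-0.01,0,0,  1,-0.78,-0.02,0.01,0,  1,-0.05,-0.68,0.49,0,  1,-0.05,-0.68,0.49,0]
[1,-0.05,-0.68,0.49,0,  1,-0.05,-0.68,0.49,0,  1,-0.05,-0.67,0.49,0,  1,-0.05,-0.68,0.49,0,  1,-0.05,-0.67,0.49,0,  1,-0.05,-0.68,0.49,0,  1,-0.05,-0.67,0.49,0,  1,-0.05,-0.68,0.5,0]
pred [439.9 -75.1 130. ] 2.5 rest [ 0.1  0.1 -0. ]
```

Call:
{"fn": "jog_arm", "kwargs": {"plan": [1,-0.5,0,0,0,1,-0.8,0,0,0,1,-0.9,0,0,0,1,-0.9,0,0,0,1,-0.8,0,0,0,1,-0.6,-0.2,0.1,0,1,-0.3,-0.5,0.4,0,1,0,-0.7,0.5,0]}}

```text
t: 23.35
tool_pos: [542.5, 6.8, 129.2]
orientation: [1.789, 1.539, 0.263]
ft_force: [-0.4, -0.4, -0.5]
width: 85.3
```

Call:
{"fn": "jog_arm", "kwargs": {"plan": [1,0,-0.7,0.5,0,1,0,-0.7,0.5,0,1,0,-0.7,0.5,0,1,0,-0.6,0.5,0,1,0,-0.5,0.5,0,1,0,-0.4,0.4,0,1,0,-0.3,0.25,0,1,0,-0.1,0.1,0]}}

```text
t: 24.15
tool_pos: [451.0, -69.6, 122.6]
orientation: [1.899, 1.548, 0.37]
ft_force: [0.0, 0.5, 0.4]
width: 85.3
```

```bash
python3 -c "
from h import *
d=read_camera('wrist');save(d,'w7.png',None,1.5)
go((438,-88,125,2.5,1,8))
print(R().round(4))
"
```

```text
from [451.  -69.6 122.6] ang 2.42 w 85.6 F [-0.4  0.1  0.5] t 24.2 tilt -0.9997
[1,-0.02,-0.09,0.11,0,  1,-0.01,-0.09,0.11,0,  1,-0.02,-0.09,0.11,0,  1,-0.01,-0.08,0.11,0,  1,-0.02,-0.09,0.11,0,  1,-0.01,-0.08,0.11,-0.01,  1,-0.02,-0.09,0.11,0,  1,-0.01,-0.08,0.12,-0.01]
pred [438. -88. 125.] 2.5 rest [-0.  0.  0.]
[[ 0.0214  0.9989  0.0423]
 [ 0.0082  0.0422 -0.9991]
 [-0.9997  0.0217 -0.0073]]
```

View pics/w7.png

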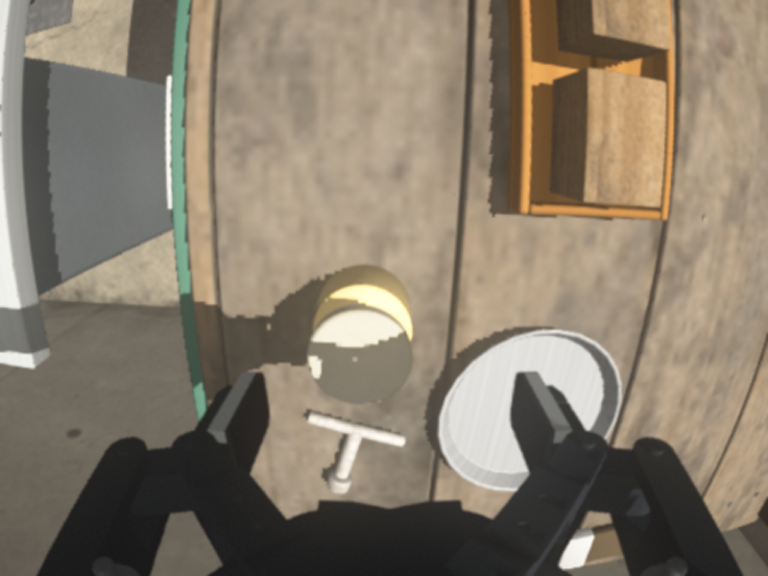

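```bash
python3 -c "
from h import *
d=read_camera('wrist')
for q in [(360,355),(308,355),(413,355),(360,306),(360,404)]: wp(d,'lid',*q,72)
for q in [(310,414),(404,439),(356,427),(339,488)]: wp(d,'key',*q,6)
for q in [(438,410),(622,410)]: wp(d,'dish',*q,16)
"
```

```text
lid [439.5 -85.5  72. ]
lid [414.  -86.7  72. ]
lid [465.2 -84.7  72. ]
lid [439.  -60.2  72. ]
lid [ 439.9 -113.8   72. ]
key [ 403.  -166.7    6. ]
key [ 470.  -185.8    6. ]
key [ 435.4 -176.1    6. ]
key [ 422.3 -237.2    6. ]
dish [ 490.5 -153.4   16. ]
dish [ 633.8 -159.    16. ]
```

Call:
{"fn": "jog_arm", "kwargs": {"plan": [1,0,-0.12,0.2,0,1,0,-0.12,0.2,0,1,0,-0.12,0.2,0,1,0,-0.1,0.15,0,1,0,-0.05,0.1,0,1,0,0,0,0,1,0,0,0,0,1,0,0,0,0]}}

```text
t: 25.05
tool_pos: [443.1, -87.6, 122.5]
orientation: [1.869, 1.546, 0.342]
ft_force: [-0.2, -1.3, -0.0]
width: 85.5
```

```bash
python3 -c "
from h import *
go((438,-88,80,2.5,1,4),(438,-88,29,2.5,1,4))
"
```

```text
from [443.1 -87.6 122.5] ang 2.5 w 85.5 F [-0.2 -1.3 -0. ] t 25.05 tilt -0.9997
[1,0.53,-0.06,0,0,  1,0.53,-0.07,0,0,  1,0.53,-0.06,0,0,  1,0.54,-0.07,0.01,0,  1,0.64,0,0,0,  1,0.64,0,0,0,  1,0.63,0,0,0,  1,0.64,0,0,0]
pred [437.9 -88.   28.9] 2.5 rest [0.1 0.  0.1]
```

Jar at (438.5,-87).

Call:
{"fn": "jog_arm", "kwargs": {"plan": [1,0.2,-0.07,0,0,1,0.4,-0.07,0,0,1,0.5,-0.07,0,0,1,0.5,-0.05,0,0,1,0.6,-0.03,0,0,1,0.6,0,0,0,1,0.6,0,0,0,1,0.6,0,0,0]}}

```text
t: 25.85
tool_pos: [438.1, -86.7, 35.8]
orientation: [1.873, 1.546, 0.347]
ft_force: [0.4, -0.2, -0.3]
width: 85.7
```

```bash
python3 -c "
from h import *
go((438.5,-87.5,26,2.5,1,3))
"
```

```text
from [438.1 -86.7  35.8] ang 2.53 w 85.7 F [ 0.4 -0.2 -0.3] t 25.85 tilt -0.9997
[1,0.16,0.01,0.01,0,  1,0.17,0,0.02,0,  1,0.16,0.01,0.01,0.01,  1,0,0,0,0,  1,0,0,0,0,  1,0,0,0,0,  1,0,0,0,0,  1,0,0,0,0]
pred [438.6 -87.4  26. ] 2.5 rest [-0.1 -0.1 -0. ]
```

Call:
{"fn": "jog_arm", "kwargs": {"plan": [1,0.16,0,0,0,1,0.16,0,0.02,0,1,0.12,0,0,0,1,0,0,0,0,0,0,0,0,0,0,0,0,0,0,0,0,0,0,0,0,0,0,0,0]}}

```text
t: 26.65
tool_pos: [437.3, -86.8, 25.3]
orientation: [1.93, 1.548, 0.404]
ft_force: [-0.1, -0.1, -1.8]
width: 56.3
```

```bash
python3 -c "
from h import *
go((438.5,-87.5,145,2.5,0,8),(558,40,145,-3.3,0,8),(558,247,145,-3.3,0,14))
"
```

```text
from [437.3 -86.8  25.3] ang 2.54 w 56.3 F [-0.1 -0.1 -1.8] t 26.65 tilt -0.9997
[0,-0.75,0.01,0,0,  0,-0.75,0.01,0.01,0,  0,-0.75,0.01,0,0,  0,-0.75,0.01,0.01,0,  0,-0.75,0.01,0,0,  0,-0.74,0,0.01,0,  0,-0.75,0.01,0,0,  0,-0.74,0,0.01,0.01]
[0,0,0.78,-0.76,0.16,  0,0,0.77,-0.77,0.16,  0,0,0.76,-0.78,0.16,  0,0,0.75,-0.8,0.16,  0,0,0.74,-0.8,0.16,  0,0,0.73,-0.81,0.15,  0,0,0.72,-0.83,0.16,  0,0,0.71,-0.83,0.15]
[0,0,-0.04,-0.74,0,  0,0,-0.04,-0.74,0,  0,0,-0.04,-0.74,0,  0,0,-0.04,-0.74,0,  0,0,-0.04,-0.74,0,  0,0,-0.04,-0.74,0,  0,0,-0.04,-0.74,0,  0,0,-0.04,-0.74,0]
[0,0,-0.04,-0.74,0,  0,0,-0.05,-0.73,0,  0,0,-0.04,-0.74,0,  0,0,-0.05,-0.73,0,  0,0,-0.04,-0.74,0,  0,0,-0.05,-0.73,0,  0,0,0,0,0,  0,0,0,0,0]
pred [558.  246.9 144.9] -3.3 rest [0.  0.1 0.1]
```

Call:
{"fn": "jog_arm", "kwargs": {"plan": [0,-0.4,0,0,0,0,-0.75,0,0,0,0,-0.8,0,0,0,0,-0.8,0,0,0,0,-0.8,0,0,0,0,-0.75,0.1,-0.1,0,0,-0.6,0.3,-0.4,0,0,-0.4,0.5,-0.6,0.1]}}

```text
t: 27.45
tool_pos: [448.7, -64.9, 137.5]
orientation: [2.059, 1.552, 0.523]
ft_force: [-0.3, -0.6, -2.9]
width: 56.5
```

Call:
{"fn": "jog_arm", "kwargs": {"plan": [0,0,0.6,-0.76,0.16,0,0,0.7,-0.77,0.16,0,0,0.7,-0.78,0.16,0,0,0.7,-0.8,0.16,0,0,0.6,-0.8,0.16,0,0,0.5,-0.81,0.15,0,0,0.4,-0.83,0.1,0,0,0.3,-0.83,0]}}

```text
t: 28.25
tool_pos: [542.3, 66.6, 145.6]
orientation: [2.05, 1.55, 0.424]
ft_force: [-0.4, 0.5, -3.3]
width: 56.5
```

```bash
python3 -c "
from h import *
go((558,247,130,-3.3,0,8))
print(R().round(4))
"
```

```text
from [542.3  66.6 145.6] ang -3.16 w 56.5 F [-0.4  0.5 -3.3] t 28.25 tilt -0.9998
[0,0.1,0.04,-1,0,  0,0.1,0.04,-1,0,  0,0.1,0.03,-1,0.01,  0,0.1,0.03,-1,0,  0,0.09,0.04,-1,0.01,  0,0.1,0.03,-1,0,  0,0.09,0.03,-1,0.01,  0,0.1,0.04,-1,0]
pred [556.9 226.1 130. ] -3.3 rest [ 1.1 20.9  0. ]
[[ 0.019   0.9983 -0.0549]
 [ 0.0086 -0.0551 -0.9984]
 [-0.9998  0.0185 -0.0096]]
```

Call:
{"fn": "jog_arm", "kwargs": {"plan": [0,0,0.05,-0.85,0,0,0,0.05,-0.9,0,0,0,0.05,-0.9,0,0,0,0.05,-0.9,0,0,0,0.05,-0.9,0,0,0,0.05,-0.85,0,0,0,0.05,-0.8,0,0,0,0.05,-0.7,0]}}

```text
t: 29.05
tool_pos: [556.5, 208.1, 149.2]
orientation: [2.057, 1.552, 0.431]
ft_force: [0.2, 0.2, -2.3]
width: 56.7
```

```bash
python3 -c "
from h import *
go((558,247,130,-3.3,0,8))
print(R().round(4))
"
```

```text
from [556.5 208.1 149.2] ang -3.18 w 56.7 F [ 0.2  0.2 -2.3] t 29.05 tilt -0.9998
[0,0.12,0,-0.24,0,  0,0.12,0,-0.24,0,  0,0.12,-0.01,-0.24,0,  0,0.12,0,-0.25,0.01,  0,0.12,-0.01,-0.24,0,  0,0.12,0,-0.25,0.01,  0,0.12,-0.01,-0.24,0,  0,0.12,0,-0.25,0.01]
pred [558.1 247.1 130. ] -3.3 rest [-0.1 -0.1 -0. ]
[[ 0.017   0.9983 -0.0553]
 [ 0.0078 -0.0555 -0.9984]
 [-0.9998  0.0165 -0.0087]]
```

Call:
{"fn": "jog_arm", "kwargs": {"plan": [0,0,0.02,-0.45,0,0,0.1,0.02,-0.4,0,0,0.15,0,-0.35,0,0,0.2,0,-0.25,0,0,0.3,0,-0.15,0,0,0.4,0,0,0,0,0.4,0,0,0,0,0.3,0,0,0]}}

```text
t: 29.85
tool_pos: [559.8, 243.3, 109.4]
orientation: [2.032, 1.553, 0.407]
ft_force: [0.3, -0.0, -2.9]
width: 56.5
```

```bash
python3 -c "
from h import *
d=read_camera('wrist');save(d,'w8.png',None,1.5)
go((559.5,247.5,50,-3.3,0,8))
"
```

```text
from [559.2 243.  108.3] ang -3.13 w 56.2 F [-0.6 -0.  -4. ] t 29.9 tilt -0.9999
[0,0.36,0,-0.03,0,  0,0.37,0,-0.03,0.01,  0,0.36,0,-0.03,0,  0,0.37,0,-0.03,0.01,  0,0.36,0,-0.03,0,  0,0.37,0,-0.03,0.01,  0,0.36,0,-0.02,0,  0,0.37,0,-0.03,0.01]
pred [559.5 247.6  49.9] -3.3 rest [ 0.  -0.1  0.1]
```

View pics/w8.png

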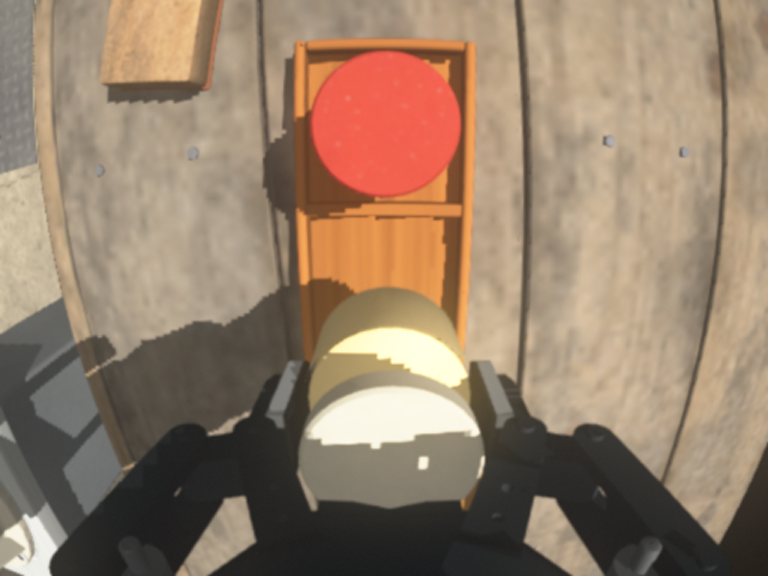

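```bash
python3 -c "
from h import *
d=read_camera('wrist'); print((-cam(d)[0].T@cam(d)[1]-sense()['tool_pos']).round(1))
"
```

```text
[  3.   81.1 143. ]
```

Call:
{"fn": "jog_arm", "kwargs": {"plan": [0,0.36,0,-0.05,0,0,0.37,0,-0.05,0.01,0,0.36,0,-0.03,0,0,0.37,0,-0.03,0.01,0,0.36,0,-0.03,0,0,0.37,0,-0.03,0.01,0,0.36,0,-0.02,0,0,0.3,0,-0.02,0]}}

```text
t: 30.75
tool_pos: [561.5, 249.1, 48.1]
orientation: [2.033, 1.552, 0.405]
ft_force: [-0.5, 0.3, -3.6]
width: 56.4
```

```bash
python3 -c "
from h import *
go((559.5,247.5,32,-3.3,0,6))
"
```

```text
from [561.5 249.1  48.1] ang -3.31 w 56.4 F [-0.5  0.3 -3.6] t 30.75 tilt -0.9998
[0,0.13,-0.02,0.01,0,  0,0.13,-0.02,0.01,0,  0,0.14,-0.01,0.02,0,  0,0.13,-0.02,0.01,0,  0,0.14,-0.01,0.02,0,  0,0.13,-0.02,0.01,0,  0,0,0,0,0,  0,0,0,0,0]
pred [559.4 247.6  32.1] -3.3 rest [ 0.1 -0.1 -0.1]
```

Call:
{"fn": "jog_arm", "kwargs": {"plan": [0,0.13,-0.02,0.02,0,0,0.13,-0.02,0.02,0,0,0.13,-0.01,0.02,0,0,0.13,-0.02,0,0,0,0.12,0,0,0,0,0.1,0,0,0,0,0.05,0,0,0,0,0,0,0,0]}}

```text
t: 31.55
tool_pos: [560.3, 248.0, 31.2]
orientation: [2.035, 1.552, 0.406]
ft_force: [1.0, 0.2, -2.9]
width: 56.3
```

```bash
python3 -c "
from h import *
go((559.5,247.5,32,-3.3,0,6))
"
```

```text
from [560.3 248.   31.2] ang -3.32 w 56.3 F [ 1.   0.2 -2.9] t 31.55 tilt -0.9998
[0,-0.01,-0.01,0,0,  0,-0.01,-0.01,0.01,0,  0,0,0,0,0,  0,-0.01,-0.01,0.01,0,  0,0,0,0,0,  0,-0.01,-0.01,0.01,0,  0,0,0,0,0,  0,0,0,0,0]
pred [559.5 247.5  32. ] -3.3 rest [ 0.  0. -0.]
```

Release, rise, then travel to the key (about (429,-203), jaw angle −15°).

Call:
{"fn": "jog_arm", "kwargs": {"plan": [1,0,0,0,0,1,0,0,0,0,1,0,0,0,0,1,-0.4,0,0,0,1,-0.8,0,0,0,1,-1,0,0,0,1,-1,0,0,0,1,-1,0,0,0]}}

```text
t: 32.35
tool_pos: [558.8, 247.4, 120.7]
orientation: [2.034, 1.553, 0.405]
ft_force: [-0.6, -0.2, 0.3]
width: 85.3
```

```bash
python3 -c "
from h import *
go((429,-190,120,-15,1,24))
"
```

```text
from [558.8 247.4 120.7] ang -3.31 w 85.3 F [-0.6 -0.2  0.3] t 32.35 tilt -0.9998
[1,0,-0.22,0.93,0.11,  1,0,-0.21,0.93,0.11,  1,0,-0.2,0.93,0.11,  1,0,-0.19,0.93,0.11,  1,0,-0.18,0.93,0.11,  1,0,-0.18,0.93,0.11,  1,0,-0.17,0.94,0.1,  1,0,-0.16,0.94,0.11]
[1,0,-0.15,0.94,0.1,  1,0,-0.14,0.94,0.11,  1,0,-0.14,0.94,0.1,  1,0,-0.13,0.94,0.11,  1,0,-0.12,0.94,0.1,  1,0,-0.11,0.94,0.11,  1,0,-0.11,0.94,0.1,  1,0,-0.1,0.95,0.11]
[1,0,-0.09,0.95,0.1,  1,0,-0.08,0.95,0.11,  1,0.01,-0.07,0.95,0.1,  1,0,-0.07,0.95,0.11,  1,0.01,-0.06,0.95,0.1,  1,0,-0.05,0.94,0.11,  1,0.01,-0.04,0.95,0.1,  1,0,-0.03,0.94,0.11]
pred [ 429.  -189.9  120.1] -15.0 rest [-0.  -0.1 -0.1]
```

Call:
{"fn": "jog_arm", "kwargs": {"plan": [1,-0.1,-0.22,0.93,0.11,1,0,-0.21,0.93,0.11,1,0,-0.2,0.93,0.11,1,0,-0.19,0.93,0.11,1,0,-0.18,0.93,0.11,1,0,-0.18,0.93,0.11,1,0,-0.17,0.94,0.1,1,0,-0.16,0.94,0.11]}}

```text
t: 33.15
tool_pos: [508.5, 88.9, 121.7]
orientation: [2.142, 1.553, 0.437]
ft_force: [-0.2, -0.6, -0.0]
width: 85.6
```

Call:
{"fn": "jog_arm", "kwargs": {"plan": [1,0,-0.15,0.94,0.1,1,0,-0.14,0.94,0.11,1,0,-0.14,0.94,0.1,1,0,-0.13,0.94,0.11,1,0,-0.12,0.94,0.1,1,0,-0.11,0.94,0.11,1,0,-0.11,0.94,0.1,1,0,-0.1,0.95,0.11]}}

```text
t: 33.95
tool_pos: [446.3, -71.4, 113.4]
orientation: [-2.873, 1.564, 1.625]
ft_force: [0.9, 0.4, 0.3]
width: 85.5
```

```bash
python3 -c "
from h import *
go((429,-185,120,-15,1,7))
"
```

```text
from [446.3 -71.4 113.4] ang -12.29 w 85.5 F [0.9 0.4 0.3] t 33.95 tilt -1.0
[1,-0.05,0.05,0.82,0.08,  1,-0.05,0.06,0.82,0.09,  1,-0.05,0.06,0.82,0.08,  1,-0.05,0.07,0.82,0.09,  1,-0.04,0.07,0.82,0.08,  1,-0.05,0.08,0.81,0.09,  1,-0.04,0.09,0.81,0.08,  1,0,0,0,0]
pred [ 429.1 -184.9  120. ] -15.0 rest [-0.1 -0.1  0. ]
```

Call:
{"fn": "jog_arm", "kwargs": {"plan": [1,0,0.05,0.82,0.08,1,0,0.06,0.82,0.09,1,0,0.06,0.82,0.08,1,0,0.07,0.82,0.09,1,0,0.07,0.7,0.08,1,0,0.08,0.5,0.09,1,0,0.05,0.3,0.08,1,0,0,0.1,0]}}

```text
t: 34.75
tool_pos: [415.7, -177.6, 107.2]
orientation: [-1.934, 1.553, 2.502]
ft_force: [-0.1, -0.1, 0.3]
width: 85.4
```

```bash
python3 -c "
from h import *
d=read_camera('wrist');save(d,'w9.png',None,1.5)
d=read_camera('top');save(d,'t9.png',None,1.5)
go((429,-203,100,-15,1,8))
"
```

```text
from [ 416.  -177.1  107.2] ang -15.8 w 85.1 F [-1.   0.3 -0.2] t 34.85 tilt -0.9998
[1,0.05,0.12,0.13,-0.02,  1,0.04,0.12,0.13,-0.02,  1,0.05,0.12,0.14,-0.02,  1,0.04,0.12,0.13,-0.02,  1,0.05,0.12,0.14,-0.02,  1,0.04,0.12,0.13,-0.02,  1,0.05,0.13,0.14,-0.03,  1,0.04,0.12,0.13,-0.02]
pred [ 429.  -202.9  100. ] -15.0 rest [ 0.  -0.1 -0. ]
```

View pics/w9.png

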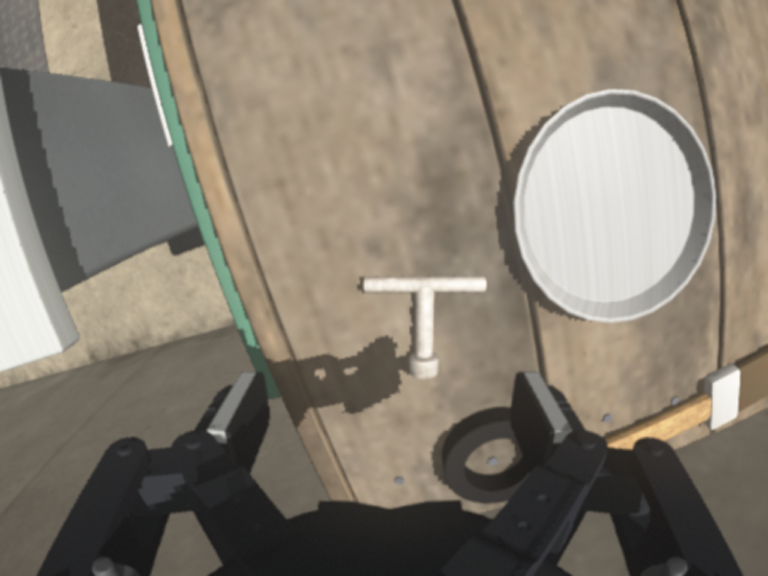

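View pics/t9.png

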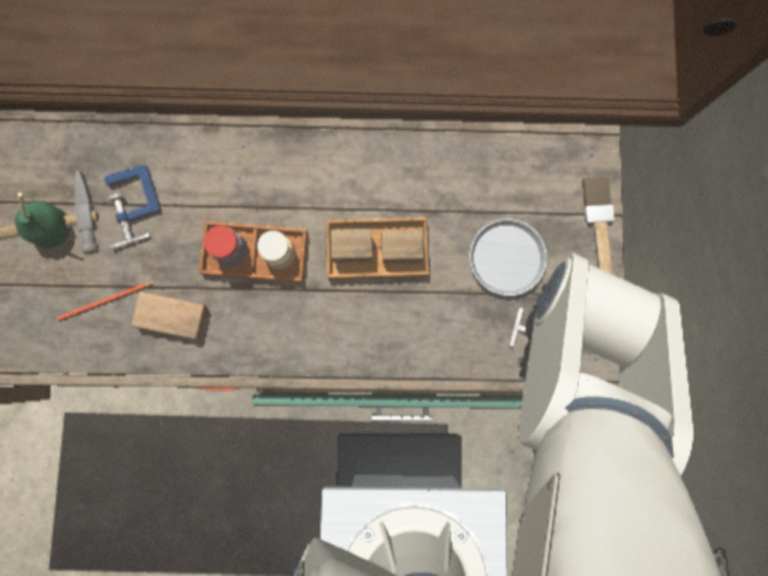

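```bash
python3 -c "
from h import *
d=read_camera('wrist')
for q in [(363,285),(486,285),(425,285)]: wp(d,'bar',*q,6)
for q in [(425,376)]: wp(d,'headend',*q,7)
wp(d,'shank',425,320,6)
for q in [(515,205),(714,205),(614,90),(614,322)]: wp(d,'dish',*q,16)
d=read_camera('top')
for n,u,v,z in [('small',276,250,78),('dish',508,258,16)]: print(n,pt(d,u/1.5,v/1.5,z).round(1))
"
```

```text
bar [ 401.5 -168.7    6. ]
bar [ 470.4 -187.7    6. ]
bar [ 435.9 -178.2    6. ]
headend [ 421.5 -235.5    7. ]
shank [ 430.6 -199.3    6. ]
dish [ 494.7 -144.2   16. ]
dish [ 629.  -172.8   16. ]
dish [568.1 -93.4  16. ]
dish [ 544.4 -229.5   16. ]
small [552.  240.8  78. ]
dish [ 556.5 -163.5   16. ]
```

```bash
python3 -c "
from h import *
go((428.7,-203.3,100,-15.4,1,5),(428.7,-203.3,70,-15.4,1,3))
"
```

```text
from [ 416.5 -176.7  107.4] ang -15.75 w 85.3 F [ 0.3  0.6 -0.3] t 34.95 tilt -0.9999
[1,0.07,0.19,0.22,-0.02,  1,0.08,0.19,0.22,-0.01,  1,0.07,0.19,0.23,-0.02,  1,0.08,0.19,0.22,-0.01,  1,0.07,0.19,0.23,-0.02,  1,0.5,0,0,0,  1,0.5,0,0,0,  1,0.5,0,0,0]
pred [ 428.7 -203.4   70. ] -15.4 rest [-0.   0.1 -0. ]
```

Call:
{"fn": "jog_arm", "kwargs": {"plan": [1,0.1,0.19,0.22,-0.02,1,0.2,0.19,0.22,-0.01,1,0.3,0.18,0.22,-0.02,1,0.3,0.17,0.21,-0.01,1,0.4,0.15,0.2,-0.01,1,0.5,0,0,0,1,0.5,0,0,0,0.5,0.5,0,0,0]}}

```text
t: 35.75
tool_pos: [429.2, -203.0, 46.7]
orientation: [-1.988, 1.555, 2.458]
ft_force: [1.2, -0.5, 0.7]
width: 73.3
```

```bash
python3 -c "
from h import *
go((428.7,-203.3,25,-15.4,.5,6))
"
```

```text
from [ 429.2 -203.    46.7] ang -15.27 w 73.3 F [ 1.2 -0.5  0.7] t 35.75 tilt -0.9999
[0.5,0.18,0,0,0,  0.5,0.18,0,0,0.01,  0.5,0.18,-0.01,0.01,0,  0.5,0.18,0,0,0.01,  0.5,0.18,-0.01,0.01,0,  0.5,0.19,0,0,0.01,  0.5,0,0,0,0,  0.5,0,0,0,0]
pred [ 428.7 -203.3   24.9] -15.4 rest [-0.  -0.   0.1]
```

Call:
{"fn": "jog_arm", "kwargs": {"plan": [0.5,0.25,0,0,0,0.5,0.3,0,0,0,0.5,0.3,0,0,0,0.5,0.3,0,0,0,0.5,0.25,0,0,0,0.5,0.15,0,0,0,0.5,0.05,0,0,0,0.5,0,0,0,0]}}

```text
t: 36.55
tool_pos: [427.6, -201.7, 10.3]
orientation: [-1.954, 1.553, 2.493]
ft_force: [0.2, 0.4, -0.3]
width: 42.7
```

```bash
python3 -c "
from h import *
d=read_camera('wrist');save(d,'w10.png',None,1.5)
go((428.7,-203.3,3,-15.4,.5,6))
"
```

```text
from [ 427.7 -201.7   10.4] ang -15.24 w 42.6 F [ 0.3  0.3 -0. ] t 36.6 tilt -0.9998
[0.5,0.06,0.01,0.01,0.01,  0.5,0.06,0.01,0.01,0,  0.5,0.06,0.01,0.01,0.01,  0.5,0.06,0.01,0.01,0,  0.5,0.06,0.01,0.01,0.01,  0.5,0.07,0.02,0.01,0,  0.5,0,0,0,0,  0.5,0,0,0,0]
pred [ 428.7 -203.3    3. ] -15.4 rest [-0. -0.  0.]
```

View pics/w10.png

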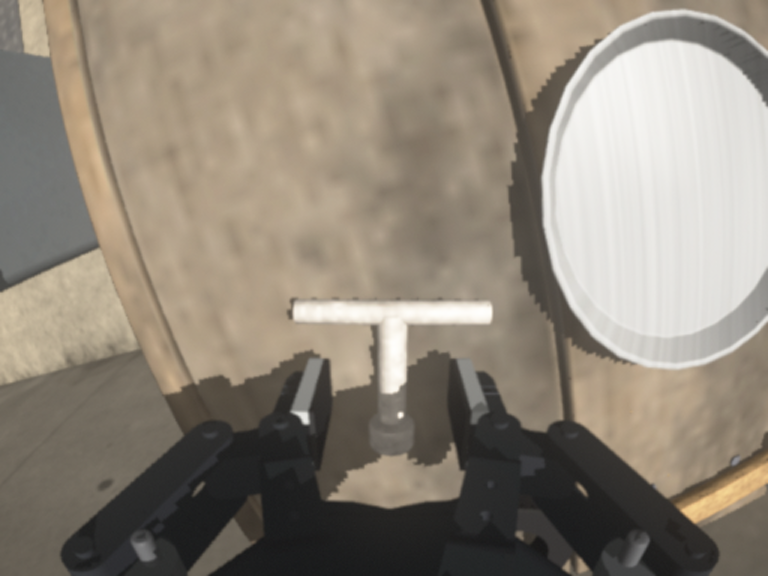

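Call:
{"fn": "jog_arm", "kwargs": {"plan": [0.5,0.08,0.01,0.02,0,0.5,0.08,0.01,0.02,0,0.5,0.08,0.01,0.02,0,0.5,0.06,0.01,0,0,0.5,0.05,0,0,0,0,0,0,0,0,0,0,0,0,0,0,0,0,0,0]}}

```text
t: 37.4
tool_pos: [428.5, -203.4, 3.5]
orientation: [-1.969, 1.554, 2.477]
ft_force: [-1.6, 0.1, 3.5]
width: 7.9
```

Call:
{"fn": "jog_arm", "kwargs": {"plan": [0,0,0,0,0,0,0,0,0,0,0,0,0,0,0,0,0,0,0,0,0,-0.2,0,0,0,0,-0.4,0,0,0,0,-0.4,0,0,0,0,-0.4,0,0,0]}}

```text
t: 38.2
tool_pos: [428.3, -203.4, 32.8]
orientation: [-1.948, 1.552, 2.498]
ft_force: [0.3, 0.2, -0.0]
width: 8.1
```

```bash
python3 -c "
from h import *
d=read_camera('wrist');save(d,'w11.png',None,1.5)
go((558,-163,60,-15.4,0,10))
"
```

```text
from [ 429.  -203.7   34. ] ang -15.24 w 8.5 F [ 0.7  0.8 -0.4] t 38.25 tilt -0.9999
[0,-0.13,0.57,-0.37,0,  0,-0.13,0.57,-0.37,0,  0,-0.13,0.57,-0.37,0,  0,-0.13,0.57,-0.36,0,  0,-0.13,0.57,-0.37,0.01,  0,-0.13,0.57,-0.36,0,  0,-0.13,0.57,-0.37,0.01,  0,-0.13,0.56,-0.36,0]
[0,-0.13,0.57,-0.37,0.01,  0,-0.13,0.56,-0.36,0,  0,0,0,0,0,  0,0,0,0,0,  0,0,0,0,0,  0,0,0,0,0,  0,0,0,0,0,  0,0,0,0,0]
pred [ 557.9 -163.1   60. ] -15.4 rest [0.1 0.1 0. ]
```

View pics/w11.png

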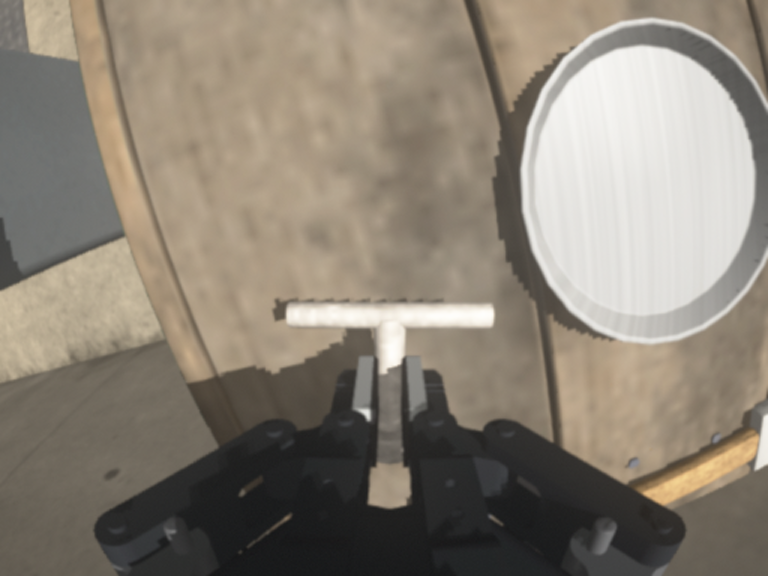

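Call:
{"fn": "jog_arm", "kwargs": {"plan": [0,-0.3,0.2,-0.15,0,0,-0.3,0.4,-0.3,0,0,-0.2,0.57,-0.37,0,0,-0.1,0.57,-0.37,0,0,0,0.57,-0.37,0,0,0,0.57,-0.37,0,0,0,0.57,-0.37,0,0,0,0.57,-0.37,0]}}

```text
t: 39.05
tool_pos: [529.2, -170.7, 53.4]
orientation: [-2.012, 1.556, 2.435]
ft_force: [0.1, 0.4, -0.3]
width: 8.1
```

```bash
python3 -c "
from h import *
go((559,-162,60,-15.4,0,5))
"
```

```text
from [ 529.2 -170.7   53.4] ang -15.26 w 8.1 F [ 0.1  0.4 -0.3] t 39.05 tilt -0.9999
[0,-0.07,0.26,-0.16,0.01,  0,-0.06,0.27,-0.16,0.01,  0,-0.07,0.26,-0.16,0,  0,-0.06,0.26,-0.17,0.01,  0,-0.07,0.27,-0.16,0,  0,0,0,0,0,  0,0,0,0,0,  0,0,0,0,0]
pred [ 559.  -162.1   60. ] -15.4 rest [ 0.   0.1 -0. ]
```

Call:
{"fn": "jog_arm", "kwargs": {"plan": [0,0,0.35,-0.2,0,0,0,0.3,-0.2,0,0,0,0.25,-0.16,0,0,0,0.15,-0.1,0,0,0.1,0.05,-0.05,0,0,0.2,0,0,0,0,0.2,0,0,0,0,0.1,0,0,0]}}

```text
t: 39.85
tool_pos: [556.5, -161.5, 39.4]
orientation: [-1.966, 1.554, 2.481]
ft_force: [-0.4, 0.5, 0.2]
width: 8.3
```

```bash
python3 -c "
from h import *
d=read_camera('wrist');save(d,'w12.png',None,1.5)
go((559,-162,7.5,-15.4,0,8))
"
```

```text
from [ 556.3 -161.5   39.2] ang -15.22 w 8.3 F [-0.3  0.6  0.3] t 39.9 tilt -0.9999
[0,0.2,0.02,0,0.01,  0,0.2,0.02,0,0,  0,0.2,0.02,0,0.01,  0,0.2,0.02,0,0,  0,0.2,0.01,0,0.01,  0,0.19,0.02,0,0,  0,0.2,0.01,0,0.01,  0,0.19,0.02,-0.01,0]
pred [ 559.1 -162.     7.6] -15.4 rest [-0.1  0.  -0.1]
```

View pics/w12.png

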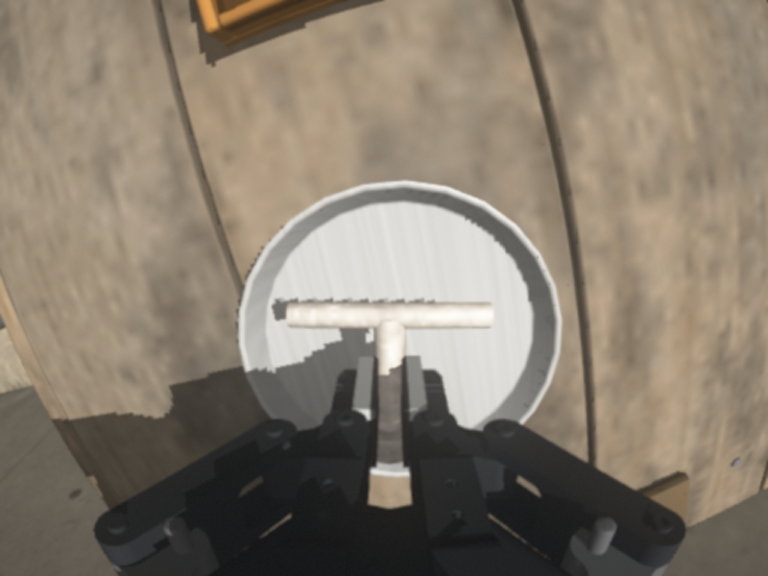

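Call:
{"fn": "jog_arm", "kwargs": {"plan": [0,0.2,0.02,0,0,0,0.2,0.02,0,0,0,0.2,0.02,0,0,0,0.2,0.02,0,0,0,0.2,0.01,0,0,0,0.2,0.01,0,0,0,0.16,0,0,0,0,0.05,0,0,0]}}

```text
t: 40.7
tool_pos: [557.5, -161.9, 8.1]
orientation: [-1.943, 1.553, 2.503]
ft_force: [0.2, 0.3, 0.0]
width: 7.8
```

```bash
python3 -c "
from h import *
go((559,-162,7,-15.4,0,8))
"
```

```text
from [ 557.5 -161.9    8.1] ang -15.24 w 7.8 F [0.2 0.3 0. ] t 40.7 tilt -0.9998
[0,0.01,0.01,0,0,  0,0.01,0.01,0,0,  0,0.01,0.01,0,0.01,  0,0.01,0.01,0,0,  0,0,0.01,0,0.01,  0,0.01,0.01,0,0,  0,0,0.01,-0.01,0.01,  0,0.01,0,0,0]
pred [ 559.  -162.1    6.9] -15.4 rest [0.  0.1 0.1]
```

Call:
{"fn": "jog_arm", "kwargs": {"plan": [0,0.06,0,0,0,0,0.03,0,0,0,0,0,0,0,0,0.4,0,0,0,0,0.4,0,0,0,0,0.4,0,0,0,0,0.4,-0.1,0,0,0,0.4,-0.2,0,0,0]}}

```text
t: 41.5
tool_pos: [557.8, -162.0, 12.9]
orientation: [-1.949, 1.554, 2.497]
ft_force: [-0.3, 0.3, -0.1]
width: 34.3
```

Call:
{"fn": "jog_arm", "kwargs": {"plan": [0.4,-0.4,0,0,0,0.4,-0.6,0,0,0,0.4,-0.8,0,0,0,0.4,-0.9,0,0,0,0.4,-0.9,0,0,0,0.4,-0.9,0,0.3,0,0.4,-0.9,-0.3,0.6,0,0.4,-0.8,-0.5,0.8,0]}}

```text
t: 42.3
tool_pos: [535.9, -191.4, 147.3]
orientation: [-2.016, 1.556, 2.432]
ft_force: [-0.2, 0.3, -0.0]
width: 33.9
```

Call:
{"fn": "jog_arm", "kwargs": {"plan": [0.4,-0.4,-0.5,0.8,0,0.4,-0.2,-0.5,0.8,0,0.4,0,-0.5,0.8,0,0.4,0,-0.5,0.8,0,0.4,0,-0.4,0.6,0,0.4,0,-0.2,0.4,0,0.4,0,0,0.2,0,0.4,0,0,0,0]}}

```text
t: 43.1
tool_pos: [461.5, -267.9, 170.5]
orientation: [-2.941, 1.567, 1.507]
ft_force: [-0.2, -0.9, 0.4]
width: 34.1
```

```bash
python3 -c "
from h import *
d=read_camera('wrist');save(d,'w13.png',None,1.5)
d=read_camera('top');save(d,'t13L.png',(120,135,300,235),4.4);save(d,'t13R.png',(210,135,420,235),3.8)
d=read_camera('side');save(d,'s13.png',(190,150,340,300),4)
print(sense())
"
```

```text
{'t': 43.25, 'joint_pos': array([-0.52996198,  0.28304437,  1.88570687,  0.00461049,  0.97536168,
       -0.26854104]), 'qd': array([ 0.00368944, -0.00054773,  0.00121924,  0.00121118,  0.00084866,
       -0.00071808]), 'joint_torque': array([-3.53111364e-01, -5.14492786e+01, -3.00498748e+01, -2.56439351e-03,
        2.05472053e-02, -5.95726699e-03]), 'tool_pos': array([ 461.64898603, -267.20988556,  170.1812284 ]), 'orientation': array([-2.82488672,  1.56622504,  1.62349062]), 'ft_force': array([ 0.12359543,  0.85271754, -0.47070735]), 'torque': array([-0.01202501, -0.08058597, -0.00608328]), 'width': 34.41331492826475}
```

View pics/t13L.png

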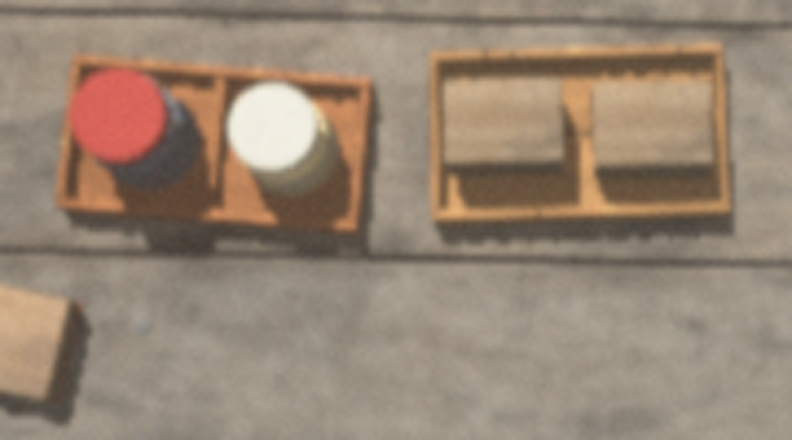

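View pics/t13R.png

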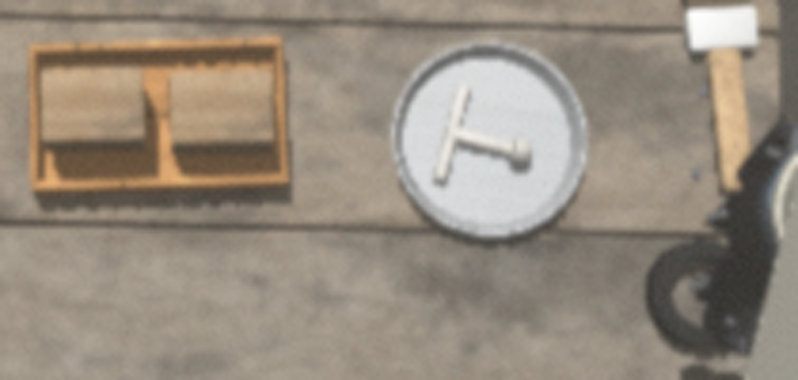

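View pics/w13.png

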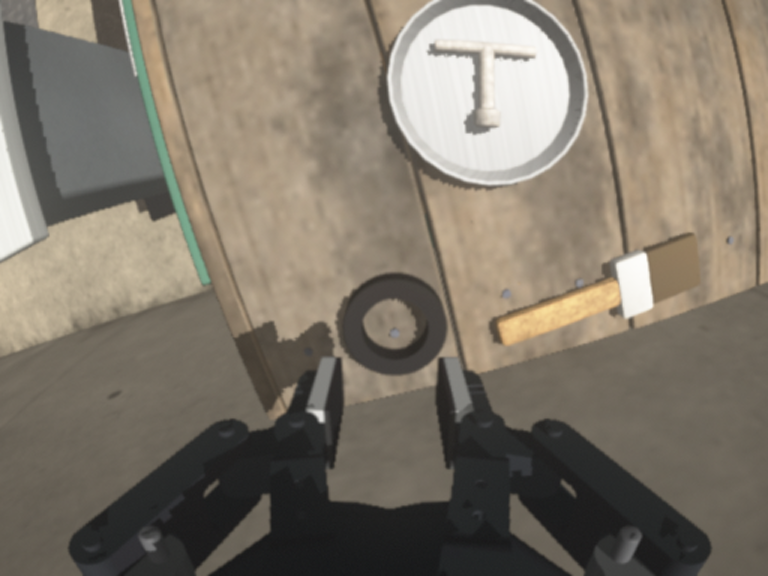

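View pics/s13.png

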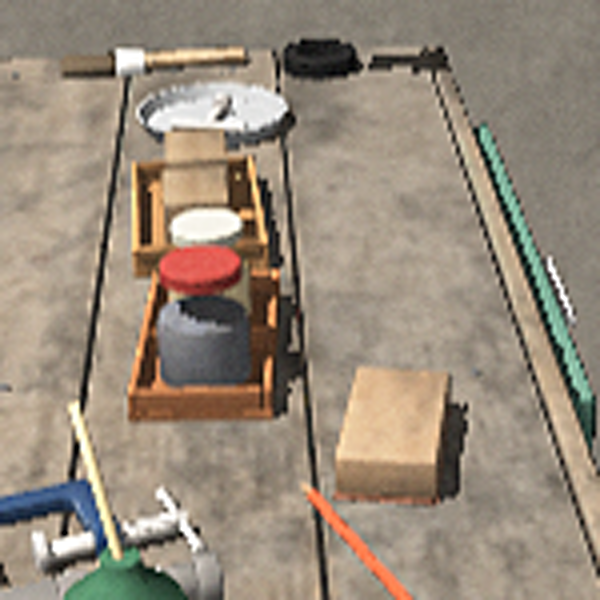

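```bash
python3 -c "
from h import *
d=read_camera('top')
L=lambda x,y:((x+.5)/4.4-.5+120,(y+.5)/4.4-.5+135)
S=3.8
Rr=lambda x,y:((x+.5)/S-.5+210,(y+.5)/S-.5+135)
def fr(P,c,a):
    a=np.radians(a); v=P[:2]-np.array(c); return np.array([np.cos(a)*v[0]+np.sin(a)*v[1],-np.sin(a)*v[0]+np.cos(a)*v[1]]).round(1)
for n,p,z in [('large',(118,116),88),('small',(273,127),78)]: print(n,fr(pt(d,*L(*p),z),(560.5,290.2),-3.3))
for n,c in [('b1',[(445,80),(562,80),(562,165),(445,165)]),('b2',[(594,84),(712,82),(712,168),(596,168)])]:
    print(n,fr(np.mean([pt(d,*L(*p),56) for p in c],0),(571,72),2.5))
j=pt(d,*Rr(453,134),9)[:2]; h=pt(d,*Rr(530,154),9)[:2]; u=(h-j)/np.linalg.norm(h-j); print('key',j+26*u,np.linalg.norm(h-j), j+26*u-[558.5,-162.5])
w=read_camera('wrist')
wp(w,'tape',395,323,19)
"
```

```text
large [-0.1 43. ]
small [  2.1 -43.1]
b1 [ 0.5 44.1]
b2 [ -3.5 -44. ]
key [ 556.86187019 -163.55919382] 56.569495959700745 [-1.63812981 -1.05919382]
tape [ 455.4 -307.1   19. ]
```

```bash
python3 -c "
from workcell import *
print(job_done())"
```

```text
the job is handed in; nothing more can be done
None
```

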